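Make up the painting and carving kits

ROBOT

A 6-joint arm with a two-finger parallel gripper is mounted at the origin on the work surface. World frame = base frame: x ahead of the robot, y to its left, z up, the work surface at z = 0. Lengths are in m, angles in degrees, forces in N, time in s.
With the tool pointing down it reaches from about 0.3 to 0.75 m from the base axis. Payload 8.5 kg.
Tool frame: the origin (TCP) lies between the finger pads; the fingertips stand 17 mm ahead of it and the grasp point (between the pads) lies 2 mm behind it; z points along the fingers, y is the direction in which the jaws open and shut (so a half turn about z gives the same grasp; the last joint's range is limited). The gripper opens to 85 mm and grips with 20 to 120 N. Pads are 22 mm wide; open, the fingers measure 114 mm over their backs; the gripper's body (76 mm by 85 mm) begins 54 mm behind the grasp point. The pads swing forward as they close: fully open they stand 13 mm farther back than shut.
Start: joints at [58.253, 21.807, 74.336, -0, 83.858, -12.336], TCP at [0.183, 0.519, 0.226] pointing down, gripper open.
Joint ranges: [-178.18, 178.18], [-50.72, 133.34], [12.68, 142.11], [-81.47, 261.47], [9.98, 163.14], [-165.26, 165.26]. Speed limits (degrees/s): [136.94, 136.94, 180, 180, 180, 180].

INTERFACE

Orientations are given as a 3x3 rotation matrix whose columns are the frame's x, y, z axes.
In Python, from rig import readout, eyes, env gives the robot as it stands.
- The arm moves only by the tool arm_command, never from a script. Its argument "rows" is text: rows parted by semicolons, each of 7 numbers parted by spaces: the closure, from 0 (fully open) to 1 (shut), then the shift along the tool's x, y, z in mm, then the turn, a rotation vector about the tool's x, y, z in degrees. In form: grip dx dy dz rx ry rz; .... A call has 1 to 5 rows; each row shifts and turns the commanded pose from where the row before left it, along the tool's axes as they then stand; what a row does not reach is not made up. A row lasts 1/12 s, in which the tool goes at most 41.7 mm and 7.16 degrees, less where a joint would pass 70% of its speed; a pose out of reach is approached as far as the arm can. A call with a gripper value outside its range is refused whole. The fingers move at their own pace and stop on an object; "squeeze" is the grip in N (left out, the last holds). Time passes only in rows, so rows that do not move let the fingers close. It gives the time, the measured TCP pose, the force and the opening at its end, in the units of the state.
- readout.observe(): the state, without advancing time (a new reading comes with each control period).
- eyes.get_image(name): name is "side" or "top" or "wrist"; returns the picture (400x640x3 uint8, red, green, blue); there is no depth.
- eyes.camera_model(name): a dict with "mtx" (3x3 intrinsics, pixels), "view" (4x4, takes a point from world to camera coordinates). Camera axes: x right, y up, looking along -z (the intrinsics and any distortion apply to the point x, -y, -z); pixel columns grow to the right and rows downward; lengths in m; the calibration is good to about 2 mm. A picture is of the moment at which its call begins: read the wrist's pose just before it. camera_model takes no time and is no camera call; for the wrist camera it gives the pose at the moment of the call.
- env.close_job(): hands the job in, once; it reports no verdict.
The state is a dict: "time_s": time; "q": joint angles; "qvel": joint speeds; "joint_efforts": joint torques, N m; "position": TCP position; "tool_rot": TCP orientation; "ft_force": force on the tool from outside, world axes, zero at the start; "wrist_torque": the same for the moment, N m; "grip_width": finger opening in m.
Only numpy, scipy, OpenCV 4.12 (cv2) and the standard library are available. Lean on these libraries where they do the work, as an engineer would, in place of code of your own. Each camera call takes 0.05 s, during which the arm holds its last target. There are 200 camera calls.

TASK

Make up two job kits from the stock on the carver's bench: the blue tray is for painting and gets the red paint jar, the amber varnish jar and the flat brush; the bare plywood tray is for carving and gets the pale-handled palm gouge and the grey slip stone. Put one thing in each compartment, jars upright and tools lying flat on the tray's floor, setting each down gently rather than dropping it. Leave the green paint, the dark-handled chisel and the yellow wax tin where they are.

Things in the scene. Friction and masses are not known exactly. Their poses are not given: they have to be found in the camera images.
- paint_tray: Blue painting tray, shallow and open, 300 x 157 mm, with three compartments in a row, centred at x = -98, 0 and +98 mm, y = 0 in its own frame. Walls and floor 6 mm thick, walls 26 mm high, dividers 23 mm, all from the bench. Each compartment is 92 mm along the tray's x and 145 mm along its y; its floor is 6 mm above the tray's underside. Origin: centre of the underside, z up. Does not move when pushed.
- carving_tray: Bare plywood carving tray, shallow and open, 202 x 157 mm, with two compartments in a row, centred at x = -49 and +49 mm, y = 0 in its own frame. Walls and floor 6 mm thick, walls 26 mm high, dividers 23 mm, all from the bench. Each compartment is 92 mm along the tray's x and 145 mm along its y; its floor is 6 mm above the tray's underside. Origin: centre of the underside, z up. Does not move when pushed.
- red_jar: Red paint: screw-top jar of bright red paint with a red lid and a plain white label band. Round, 51 mm diameter, 55 mm tall (the lid is the top 13 mm), standing upright, 0.15 kg. Origin: centre of its underside, z up. Loose.
- varnish_jar: Varnish: screw-top jar of amber-brown varnish with a black lid and a plain white label band. Round, 51 mm diameter, 55 mm tall (the lid is the top 13 mm), standing upright, 0.15 kg. Origin: centre of its underside, z up. Loose.
- brush: Flat varnish brush, 130 mm long, lying flat along its x: orange-brown handle 22 mm wide and 13 mm thick from x = -65 to 0 mm (grip it at about x = -12 mm), steel ferrule 38 mm wide and 14 mm thick from x = 0 to 26 mm, dark brown bristles (rigid) 36 mm wide and 11 mm thick from x = 26 to 65 mm. 0.05 kg. Origin: middle of its length, on the underside, z up. Loose.
- gouge: Palm gouge with a pale yellow wooden handle and a curved blade, 120 mm long. It lies along its x: the handle, 26 mm wide and 26 mm high with a flat underneath, spans x = -60 to 0 mm (its thickest part, and the place to grip, is x = -50 to -20 mm); the steel blade, 16 mm wide at most, spans x = 0 to +60 mm and stays 9 mm clear of the surface. 0.09 kg, balanced in the handle. Origin: middle of its length, level with the underside of the handle, z up. Loose.
- slipstone: Grey slip stone for honing gouges (light grey on top, dark grey below): a slab 100 mm long (x), 36 mm wide (y), 18 mm thick, lying flat, 0.14 kg. Origin: centre of its underside, z up. Loose.
- green_jar: Green paint, not wanted: screw-top jar of dark green paint with a green lid and a plain white label band. Round, 51 mm diameter, 55 mm tall (the lid is the top 13 mm), standing upright, 0.15 kg. Origin: centre of its underside, z up. Loose.
- chisel: Palm chisel with a black-brown handle and a straight blade, not wanted, 120 mm long. It lies along its x: the handle, 26 mm wide and 26 mm high with a flat underneath, spans x = -60 to 0 mm (its thickest part, and the place to grip, is x = -50 to -20 mm); the steel blade, 16 mm wide at most, spans x = 0 to +60 mm and stays 9 mm clear of the surface. 0.09 kg, balanced in the handle. Origin: middle of its length, level with the underside of the handle, z up. Loose.
- wax_tin: Yellow wax tin, not wanted: flat round tin, 60 mm diameter, 24 mm tall, lid up. Origin: centre of its underside, z up. Loose.
Not all that is in view belongs to the job. Several things have the shape of the red_jar; the one meant has the colours described above. What is shaped like the brush but purple is not meant.

How it is judged (in metres and radians):
At the end, for the whole second after the job is handed in: Each kit thing is in its own compartment of its tray (origin within 30 mm in x, 50 mm in y of the centre), resting on the floor (within 5 mm), level within 0.12 rad, at rest. Green jar, chisel and tin are within 20 mm of their start, level, at rest (((x of red_jar in the frame of paint_tray between -0.128 and -0.068 m and y of red_jar in the frame of paint_tray between -0.05 and 0.05 m and x of varnish_jar in the frame of paint_tray between -0.03 and 0.03 m and y of varnish_jar in the frame of paint_tray between -0.05 and 0.05 m and x of brush in the frame of paint_tray between 0.068 and 0.128 m and y of brush in the frame of paint_tray between -0.05 and 0.05 m) or (x of red_jar in the frame of paint_tray between -0.128 and -0.068 m and y of red_jar in the frame of paint_tray between -0.05 and 0.05 m and x of brush in the frame of paint_tray between -0.03 and 0.03 m and y of brush in the frame of paint_tray between -0.05 and 0.05 m and x of varnish_jar in the frame of paint_tray between 0.068 and 0.128 m and y of varnish_jar in the frame of paint_tray between -0.05 and 0.05 m) or (x of varnish_jar in the frame of paint_tray between -0.128 and -0.068 m and y of varnish_jar in the frame of paint_tray between -0.05 and 0.05 m and x of red_jar in the frame of paint_tray between -0.03 and 0.03 m and y of red_jar in the frame of paint_tray between -0.05 and 0.05 m and x of brush in the frame of paint_tray between 0.068 and 0.128 m and y of brush in the frame of paint_tray between -0.05 and 0.05 m) or (x of varnish_jar in the frame of paint_tray between -0.128 and -0.068 m and y of varnish_jar in the frame of paint_tray between -0.05 and 0.05 m and x of brush in the frame of paint_tray between -0.03 and 0.03 m and y of brush in the frame of paint_tray between -0.05 and 0.05 m and x of red_jar in the frame of paint_tray between 0.068 and 0.128 m and y of red_jar in the frame of paint_tray between -0.05 and 0.05 m) or (x of brush in the frame of paint_tray between -0.128 and -0.068 m and y of brush in the frame of paint_tray between -0.05 and 0.05 m and x of red_jar in the frame of paint_tray between -0.03 and 0.03 m and y of red_jar in the frame of paint_tray between -0.05 and 0.05 m and x of varnish_jar in the frame of paint_tray between 0.068 and 0.128 m and y of varnish_jar in the frame of paint_tray between -0.05 and 0.05 m) or (x of brush in the frame of paint_tray between -0.128 and -0.068 m and y of brush in the frame of paint_tray between -0.05 and 0.05 m and x of varnish_jar in the frame of paint_tray between -0.03 and 0.03 m and y of varnish_jar in the frame of paint_tray between -0.05 and 0.05 m and x of red_jar in the frame of paint_tray between 0.068 and 0.128 m and y of red_jar in the frame of paint_tray between -0.05 and 0.05 m)) and ((x of gouge in the frame of carving_tray between -0.079 and -0.019 m and y of gouge in the frame of carving_tray between -0.05 and 0.05 m and x of slipstone in the frame of carving_tray between 0.019 and 0.079 m and y of slipstone in the frame of carving_tray between -0.05 and 0.05 m) or (x of slipstone in the frame of carving_tray between -0.079 and -0.019 m and y of slipstone in the frame of carving_tray between -0.05 and 0.05 m and x of gouge in the frame of carving_tray between 0.019 and 0.079 m and y of gouge in the frame of carving_tray between -0.05 and 0.05 m)) and z of red_jar in the frame of paint_tray between 0.001 and 0.011 m and angle between each of red_jar, varnish_jar, brush, gouge, slipstone, green_jar, chisel, wax_tin's own z axis and vertical below 0.12 rad and linear speed of each of red_jar, varnish_jar, brush, gouge, slipstone, green_jar, chisel, wax_tin below 0.02 m/s and angular speed of each of red_jar, varnish_jar, brush, gouge, slipstone below 0.3 rad/s and z of varnish_jar in the frame of paint_tray between 0.001 and 0.011 m and z of brush in the frame of paint_tray between 0.001 and 0.011 m and z of gouge in the frame of carving_tray between 0.001 and 0.011 m and z of slipstone in the frame of carving_tray between 0.001 and 0.011 m and distance of each of green_jar, chisel, wax_tin from where it was at the start of the episode below 0.02 m); the robot touches nothing.
It fails at once if a kit thing is dropped or thrown: faster than 0.7 m/s with no finger on it (a fall of about 25 mm) ((linear speed of red_jar above 0.7 m/s and contact force between the fingers and red_jar below 0.05 N) or (linear speed of varnish_jar above 0.7 m/s and contact force between the fingers and varnish_jar below 0.05 N) or (linear speed of brush above 0.7 m/s and contact force between the fingers and brush below 0.05 N) or (linear speed of gouge above 0.7 m/s and contact force between the fingers and gouge below 0.05 N) or (linear speed of slipstone above 0.7 m/s and contact force between the fingers and slipstone below 0.05 N)).
It fails at once if the green jar, the chisel or the wax tin is moved 20 mm or more from where it stood (distance of any of green_jar, chisel, wax_tin from where it was at the start of the episode above 0.02 m).
It also fails if it takes over 112 s, if anything falls off the work surface, if the arm or the gripper's body presses on something with over 40 N, if the wrist force passes 120 N, or if a joint passes its speed limit or range.

## Working session

There is one attempt and no reset: what is moved stays moved. The work goes in short steps, Python scripts to look and compute and a tool call to move; the robot and the scene stay as the last step left them, time stands still between calls to the robot, and variables do not carry over. Pictures are saved under pics/ and viewed, about 12 in all and at most 16, crops included, and the job is handed in when it is done.

Besides the shell and the picture viewer there is one more tool, called after "Emit:" as name(argument=value, ...), one argument or row to a line, values as JSON. arm_command: Moves the arm, as the interface text tells. Its arguments: {"type":"object","properties":{"rows":{"type":"string"},"squeeze":{"type":"number"}},"required":["rows"]}

```bash
ls; mkdir -p pics
python3 - <<'E'
from rig import readout, eyes, env
import cv2
print(readout.observe())
for n in ("top","side"):
    im=eyes.get_image(n); cv2.imwrite(f"pics/{n}0.png",im[:,:,::-1])
    print(n,eyes.camera_model(n))
E
```

```text
pics
{'time_s': 0.0, 'q': array([ 5.82524647e+01,  2.18429763e+01,  7.43863525e+01,  6.88267404e-04,
        8.38570546e+01, -1.23359118e+01]), 'qvel': array([ 0.0582232 , -0.01877273,  0.06224282,  0.06662653, -0.04668597,
        0.06943175]), 'joint_efforts': array([ 2.40540998e-03, -4.48475039e+01, -2.31277996e+01, -9.37961909e-05,
        4.82594929e-03,  1.84487953e-05]), 'position': array([0.18263154, 0.51847234, 0.22578375]), 'tool_rot': array([[-9.43154690e-01,  3.32353104e-01, -8.03459677e-04],
       [ 3.32353908e-01,  9.43153886e-01, -1.27580247e-03],
       [ 3.33769205e-04, -1.47031205e-03, -9.99998863e-01]]), 'ft_force': array([-0.64465961, -0.15424499, -0.16065146]), 'wrist_torque': array([-0.0015884 , -0.01881227, -0.00170075]), 'grip_width': 0.08531867428074635}
top {'mtx': array([[433.30233385,   0.        , 316.30730672],
       [  0.        , 433.30233385, 203.73006546],
       [  0.        ,   0.        ,   1.        ]]), 'view': array([[-7.34608549e-03, -9.99948917e-01,  6.94249027e-03,
         2.57419137e-04],
       [ 9.82411903e-01, -5.92148816e-03,  1.86632764e-01,
        -5.10690669e-01],
       [-1.86582121e-01,  8.19140532e-03,  9.82405218e-01,
        -1.01822411e+00],
       [ 0.00000000e+00,  0.00000000e+00,  0.00000000e+00,
         1.00000000e+00]])}
side {'mtx': array([[515.01540647,   0.        , 313.61805915],
       [  0.        , 515.01540647, 203.55757981],
       [  0.        ,   0.        ,   1.        ]]), 'view': array([[ 0.72828092, -0.68525378,  0.005845  , -0.37399324],
       [ 0.45604802,  0.49101442,  0.74224325, -0.24099983],
       [-0.51149498, -0.53789599,  0.67010506, -0.79263083],
       [ 0.        ,  0.        ,  0.        ,  1.        ]])}
```

View pics/top0.png

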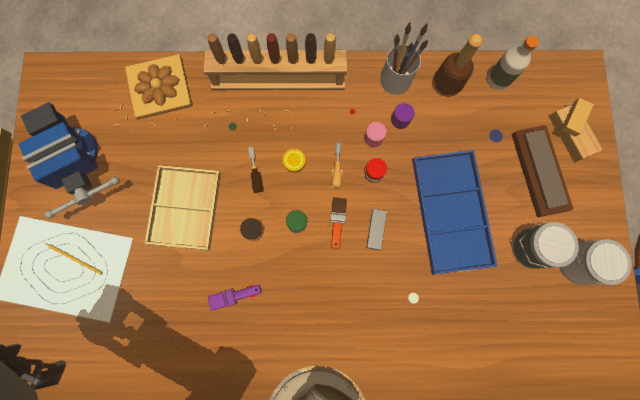

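View pics/side0.png

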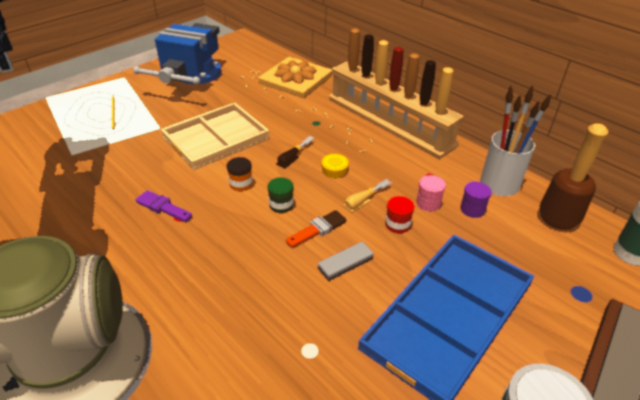

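Top view: the wanted red jar is at (376,169). It could be confused with the pink jar (376,133) and the purple jar (403,115). The varnish jar has a black lid at (251,229), and the green jar (297,221) has the same shape. The brush is at (338,222), with the purple look-alike at (235,297). The pale gouge is at (337,165) and the dark chisel at (255,170). The slip stone is at (377,228). The side view agrees: red (399,213), varnish (240,172), brush (316,228), gouge (367,193) and stone (346,260).

```bash
cat > h.py <<'E'
import numpy as np, cv2
from rig import readout, eyes, env
def cast(px, z, cam):
    """pixels (N,2) -> world points on plane z"""
    K,V=np.array(cam["mtx"]),np.array(cam["view"])
    R,t=V[:3,:3],V[:3,3]; c=-R.T@t
    px=np.atleast_2d(px).astype(float)
    d=np.c_[px,np.ones(len(px))]@np.linalg.inv(K).T
    d=(d*[1,-1,-1])@R
    return c+d*((z-c[2])/d[:,2])[:,None]
def blob(mask, roi):
    x0,y0,x1,y1=roi; m=np.zeros_like(mask); m[y0:y1,x0:x1]=mask[y0:y1,x0:x1]
    cs,_=cv2.findContours(m,cv2.RETR_EXTERNAL,cv2.CHAIN_APPROX_NONE)
    return max(cs,key=cv2.contourArea)[:,0]
def rect(px,z,cam):
    """min-area rectangle in world mm: centre, (long,short), azimuth of long side"""
    w=(cast(px,z,cam)[:,:2]*1000).astype(np.float32)
    (c,s,a)=cv2.minAreaRect(w)
    if s[0]<s[1]: s=s[::-1]; a+=90
    return np.round(c,1),np.round(s,1),round((a+90)%180-90,1)
def plan(x,y,z,az,half=True):
    """tool-frame shift (mm, after the turn) and rz (deg) to bring TCP to x,y,z (mm), jaw azimuth az"""
    s=readout.observe(); R=s["tool_rot"]; p=s["position"]*1000
    cur=np.degrees(np.arctan2(R[1,1],R[0,1])); d=az-cur
    d=(d+90)%180-90 if half else (d+180)%360-180
    a=np.radians(cur+d); Y=np.array([np.cos(a),np.sin(a)]); X=np.array([-Y[1],Y[0]])
    if X@R[:2,0]*np.cos(np.radians(d))<0: X=-X
    X=np.array([-np.sin(a),np.cos(a)])*np.sign(R[:2,0]@[-R[1,1],R[0,1]])
    v=np.array([x,y])-p[:2]
    print("t",round(s["time_s"],2),"p",p.round(1),"az",round(cur,1),"q6",s["q"][5].round(1),"F",s["ft_force"].round(1),"w",round(s["grip_width"]*1000,1))
    print("  rz",round(-d,1),"dx",round(v@X,1),"dy",round(v@Y,1),"dz",round(p[2]-z,1))
E
python3 - <<'E'
from h import *
im=cv2.imread("pics/top0.png"); hsv=cv2.cvtColor(im,cv2.COLOR_BGR2HSV); cam=eyes.camera_model("top")
for n,p in dict(red=(376,167),varn=(251,228),green=(297,220),tin=(294,160),gh=(337,178),gb=(337,152),bh=(336,238),fer=(338,215),bri=(339,204),st=(377,228),pt=(445,240),ct=(183,190),wood=(320,260),wood2=(220,260),wood3=(360,180),ch=(257,184)).items(): print(n,hsv[p[1],p[0]],end="; ")
crop=cv2.resize(im[125:260,230:410],None,fx=4.2,fy=4.2,interpolation=cv2.INTER_CUBIC); cv2.imwrite("pics/crop1.png",crop)
E
```

```text
red [  3 234 223]; varn [ 15 116  77]; green [ 52 116 110]; tin [ 23 246 224]; gh [ 18 168 223]; gb [ 17  53 155]; bh [ 10 209 225]; fer [ 16  47 174]; bri [ 13 138  96]; st [ 19  44 175]; pt [109 136 142]; ct [ 24 109 224]; wood [ 14 179 174]; wood2 [ 14 171 185]; wood3 [ 14 178 172]; ch [ 13 171  73];
```

View pics/crop1.png

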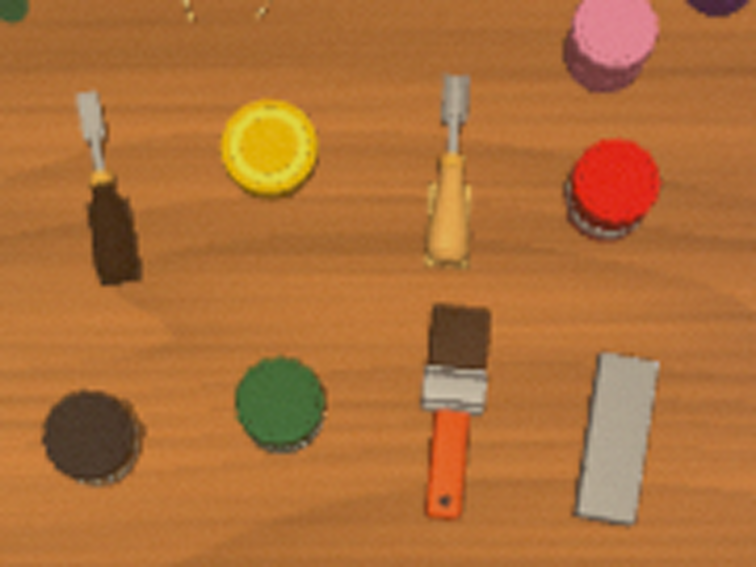

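The crop confirms the choice. The red-lidded jar has a white band and is distinct from the pink one, the gouge is the pale-handled tool, the brush is orange and the jar at lower left has a black lid.

Run:
```python
from h import *
im=cv2.imread("pics/top0.png"); hsv=cv2.cvtColor(im,cv2.COLOR_BGR2HSV); cam=eyes.camera_model("top")
H,S,V=[hsv[...,i].astype(int) for i in range(3)]
def m(c): return (c*255).astype(np.uint8)
def lid(n,mask,roi,z):
    b=blob(mask,roi); w=(cast(b,z,cam)[:,:2]*1000).astype(np.float32); c,r=cv2.minEnclosingCircle(w)
    print(n,"lid",np.round(c,1),"r",round(r,1),"mean",w.mean(0).round(1))
lid("red",m(((H<8)|(H>172))&(S>200)&(V>190)),(358,150,395,188),.055)
lid("varn",m((V<100)),(232,212,270,248),.055)
lid("green",m((H>35)&(H<90)),(280,205,315,240),.055)
lid("tin",m((H>19)&(H<35)&(S>200)),(278,140,312,180),.024)
nw=lambda roi,z,c,n: print(n,*rect(blob(m(c),roi),z,cam))
nw((355,200,395,255),.018,(S<90),"stone")
nw((318,190,355,255),.012,(S<90)|(V<125)|((H<12)&(V>195)),"brush")
nw((320,222,355,255),.013,((H<12)&(V>195)),"brush handle")
nw((320,190,355,216),.011,(V<125),"bristles")
nw((322,135,352,195),.015,(S<110)|(V>205),"gouge")
nw((322,160,352,195),.015,(V>200),"gouge handle")
nw((322,135,352,162),.012,(S<110),"gouge blade")
nw((240,140,270,200),.015,(S<110)|(V<110),"chisel")
nw((405,140,505,285),.026,(H>95)&(H<125)&(S>80),"ptray")
nw((130,150,235,260),.026,(H>19)&(H<40)&(S<150)|(V<100)&(S<200),"ctray")
```

```text
red lid [ 600.9 -153.7] r 25.2 mean [ 600.9 -153.8]
varn lid [449.1 155.1] r 26.6 mean [449.4 155.1]
green lid [468.4  46.6] r 25.2 mean [469.   46.4]
tin lid [630.4  53.9] r 30.4 mean [630.4  53.7]
stone [ 451.2 -153.3] [100.  36.] -10.6
brush [469.7 -55.8] [126.9  37.2] -7.0
brush handle [437.4 -52.6] [61.9 18.5] -5.7
bristles [511.6 -61.3] [41.5 35.8] -0.8
gouge [596.  -54.7] [61.2 15.4] -1.0
gouge handle [597.3 -54.7] [63.8 15.4] -1.0
gouge blade [655.9 -61. ] [46.3 15.7] -1.0
chisel [579.  150.2] [62.3 27.4] 11.9
ptray [ 496.1 -349. ] [297.  156.7] 6.9
ctray [509.7 332.5] [202.2 156.5] -6.2
```

```bash
python3 -c "
from h import *
plan(592,-54,130,86)"
```

```text
t 0.1 p [182.7 518.5 225.9] az 70.6 q6 -12.3 F [-0.8  0.2 -0.1] w 85.5
  rz -15.4 dx -448.3 dy -542.6 dz 95.9
```

Emit:
arm_command(
  rows="0 0 0 0 0 0 -5.1; 0 0 0 0 0 0 -5.1; 0 0 0 0 0 0 -5.2; 0 -22.4 -27.1 5 0 0 0; 0 -22.4 -27.1 5 0 0 0",
  squeeze=40,
)

```text
time_s: 0.52
position: [0.2234, 0.4613, 0.2158]
tool_rot: [[-0.998, 0.066, -0.0], [0.066, 0.998, -0.0], [0.0, -0.0, -1.0]]
ft_force: [0.9, 0.3, 0.3]
grip_width: 0.0853
```

Emit:
arm_command(
  rows="0 -22.4 -27.1 5 0 0 0; 0 -22.4 -27.1 5 0 0 0; 0 -22.4 -27.1 5 0 0 0; 0 -22.4 -27.1 5 0 0 0; 0 -22.4 -27.1 5 0 0 0",
)

```text
time_s: 0.93
position: [0.3264, 0.317, 0.1911]
tool_rot: [[-0.998, 0.07, -0.0], [0.07, 0.998, -0.0], [0.0, -0.0, -1.0]]
ft_force: [0.8, 0.5, 0.2]
grip_width: 0.0852
```

Emit:
arm_command(
  rows="0 -22.4 -27.1 5 0 0 0; 0 -22.4 -27.1 5 0 0 0; 0 -22.4 -27.1 5 0 0 0; 0 -22.4 -27.1 5 0 0 0; 0 -22.4 -27.1 5 0 0 0",
)

```text
time_s: 1.35
position: [0.4287, 0.1739, 0.1661]
tool_rot: [[-0.998, 0.07, -0.0], [0.07, 0.998, -0.0], [0.0, -0.0, -1.0]]
ft_force: [1.2, 0.6, 1.4]
grip_width: 0.0853
```

Emit:
arm_command(
  rows="0 -22.4 -27.1 5 0 0 0; 0 -22.4 -27.1 5 0 0 0; 0 -22.4 -27.1 5 0 0 0; 0 -22.4 -27.1 5 0 0 0; 0 -22.4 -27.1 5 0 0 0",
)

```text
time_s: 1.77
position: [0.531, 0.0309, 0.1409]
tool_rot: [[-0.998, 0.07, -0.001], [0.07, 0.998, 0.0], [0.001, 0.0, -1.0]]
ft_force: [0.8, 0.7, -0.5]
grip_width: 0.0856
```

Emit:
arm_command(
  rows="0 -22.4 -27.1 2 0 0 0; 0 -22.4 -27.1 2 0 0 0; 0 -22.4 -27.1 2 0 0 0; 0 0 0 0 0 0 0; 0 0 0 0 0 0 0",
)

```text
time_s: 2.18
position: [0.592, -0.0546, 0.1344]
tool_rot: [[-0.997, 0.072, -0.001], [0.072, 0.997, 0.0], [0.001, 0.0, -1.0]]
ft_force: [-0.8, 0.2, -0.4]
grip_width: 0.0854
```

Run:
```python
from h import *
plan(592,-54,20,86)
im=eyes.get_image("wrist"); cv2.imwrite("pics/w1.png",im[:,:,::-1])
c=eyes.camera_model("wrist"); print(c)
import pickle; pickle.dump(c,open("pics/w1.pkl","wb"))
```

```text
t 2.18 p [592.  -54.6 134.4] az 85.9 q6 -102.5 F [-0.8  0.2 -0.4] w 85.4
  rz -0.1 dx 0.0 dy 0.6 dz 114.4
{'mtx': array([[307.61364938,   0.        , 317.85943495],
       [  0.        , 307.61364938, 201.66457921],
       [  0.        ,   0.        ,   1.        ]]), 'view': array([[ 6.92954620e-02,  9.97596123e-01, -3.37724830e-04,
         1.34054334e-02],
       [-9.59048864e-01,  6.65246697e-02, -2.75317534e-01,
         5.80974815e-01],
       [-2.74633238e-01,  1.94021504e-02,  9.61353286e-01,
        -1.27305527e-01],
       [ 0.00000000e+00,  0.00000000e+00,  0.00000000e+00,
         1.00000000e+00]])}
```

View pics/w1.png

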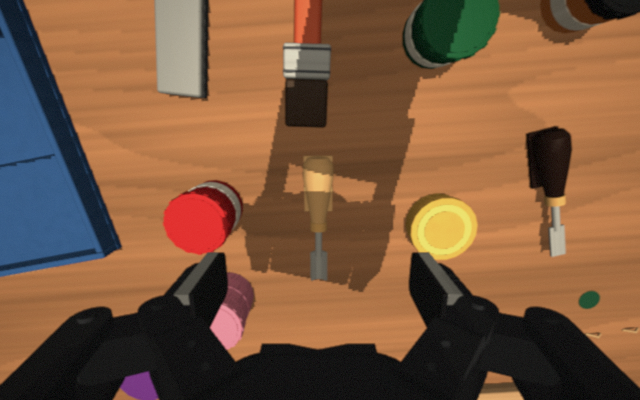

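The wrist view shows the gouge vertical in the picture, from (318,157) to (318,278), lying between the open fingers. The red jar is at (200,220) and the tin at (443,228), both near the finger planes.

Run:
```python
from h import *
import pickle; c=pickle.load(open("pics/w1.pkl","rb"))
print((cast([(318,157),(318,200),(318,278)],.015,c)*1000).round(1), (cast([(400,200),(443,228),(200,220)],.024,c)*1000).round())
```

```text
[[557.4 -52.   15. ]
 [596.1 -54.7  15. ]
 [674.8 -60.2  15. ]] [[ 599.   17.   24.]
 [ 627.   55.   24.]
 [ 605. -160.   24.]]
```

Emit:
arm_command(
  rows="0 7 0 20 0 0 0; 0 0 0 30 0 0 0; 0 0 0 30 0 0 0; 0.2 0 0 20 0 0 0; 0.3 0 0 10 0 0 0",
)

```text
time_s: 2.65
position: [0.5829, -0.0511, 0.0231]
tool_rot: [[-0.998, 0.069, -0.004], [0.069, 0.998, 0.001], [0.004, 0.001, -1.0]]
ft_force: [-0.2, -0.5, -0.9]
grip_width: 0.0641
```

Emit:
arm_command(
  rows="0.5 0 0 4 0 0 0; 1 0 0 0 0 0 0; 1 0 0 0 0 0 0; 1 0 0 0 0 0 0; 1 0 0 0 0 0 0",
)

```text
time_s: 3.07
position: [0.5853, -0.0529, 0.0226]
tool_rot: [[-0.998, 0.07, 0.002], [0.07, 0.998, -0.001], [-0.002, -0.0, -1.0]]
ft_force: [0.8, 0.5, 0.3]
grip_width: 0.0007
```

Emit:
arm_command(
  rows="1 0 0 0 0 0 0; 1 0 0 0 0 0 0; 1 0 0 0 0 0 0; 1 0 0 0 0 0 0; 1 0 0 0 0 0 0",
)

```text
time_s: 3.48
position: [0.5848, -0.0528, 0.0215]
tool_rot: [[-0.998, 0.07, 0.0], [0.07, 0.998, -0.0], [-0.0, -0.0, -1.0]]
ft_force: [-0.4, -0.1, -0.3]
grip_width: -0.0002
```

The fingers closed on nothing (opening 0), so I look again before moving.

Run:
```python
from h import *
a=eyes.get_image("wrist")[:,:,::-1]; b=eyes.get_image("side")[:,:,::-1]
cv2.imwrite("pics/c2.png",np.vstack([a[100:400,:640],cv2.resize(b[120:270,240:560],(640,300))]))
```

```text
(no output)
```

View pics/c2.png

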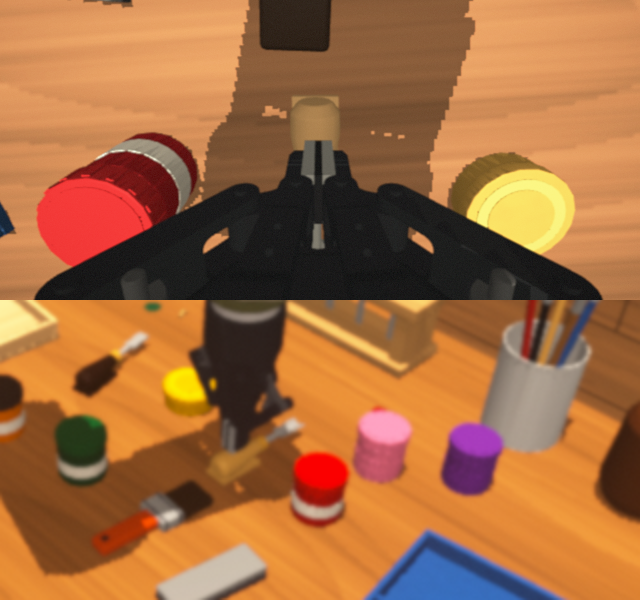

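```bash
python3 - <<'E'
from h import *
s=readout.observe(); print(s["position"],s["grip_width"])
c=eyes.camera_model("wrist")
print((cast([(291,197),(340,197),(316,197),(303,250),(333,250)],.013,c)*1000).round(1))
def proj(P,cam):
    P=np.array(P); q=cam["view"][:3,:3]@P+cam["view"][:3,3]; q=q*[1,-1,-1]; u=cam["mtx"]@q; return (u[:2]/u[2]).round(1)
T=s["position"]
for n in ("side","wrist"):
    k=eyes.camera_model(n); print(n,[proj(T+[0,0,d],k) for d in (-.017,0,.013)])
E
python3 - <<'E'
import sys; sys.path.insert(0,'.')
E
```

```text
[ 0.58478665 -0.05282899  0.02142099] -4.51480912920849e-05
[[555.7 -66.   13. ]
 [557.5 -40.4  13. ]
 [556.6 -52.9  13. ]
 [586.4 -62.2  13. ]
 [587.5 -45.7  13. ]]
side [array([356.4, 202.1]), array([356.9, 195.9]), array([357.3, 191. ])]
wrist [array([319.7, 240.1]), array([319.9, 252.9]), array([320. , 264.7])]
```

Run:
```python
from h import *
a=eyes.get_image("wrist")[:,:,::-1]; b=eyes.get_image("side")[:,:,::-1]
r=lambda i:cv2.resize(i,(400,400),interpolation=cv2.INTER_CUBIC)
cv2.imwrite("pics/c3.png",np.hstack([r(a[180:300,260:380]),r(b[140:220,320:400])]))
```

```text
(no output)
```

View pics/c3.png

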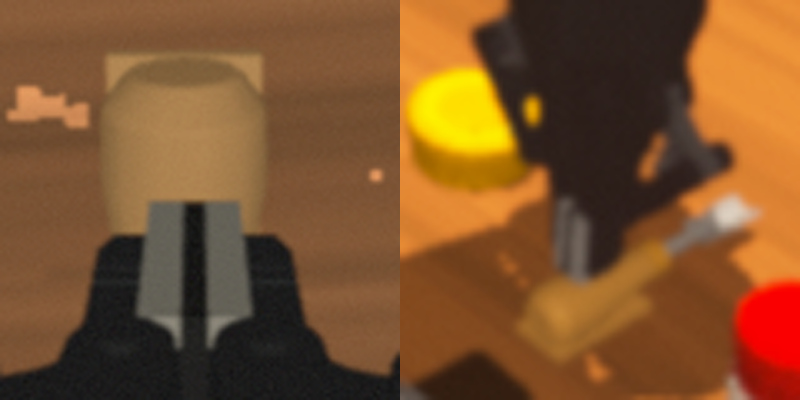

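Both views show the shut fingertips on top of the handle, about 20 mm higher than the stated geometry gives, and the gouge has not moved. I'll raise the arm and measure where the tips are in the tool frame.

Emit:
arm_command(
  rows="1 0 0 -10 0 0 0; 1 0 0 -20 0 0 0; 1 0 0 -20 0 0 0; 1 0 0 0 0 0 0; 1 0 0 0 0 0 0",
)

```text
time_s: 4.1
position: [0.5853, -0.0529, 0.0729]
tool_rot: [[-0.998, 0.07, 0.003], [0.07, 0.998, -0.001], [-0.003, -0.001, -1.0]]
ft_force: [-0.1, -0.5, -0.8]
grip_width: 0.0002
```

Run:
```python
from h import *
a=eyes.get_image("wrist")[:,:,::-1]; b=eyes.get_image("side")[:,:,::-1]
s=readout.observe(); print(s["position"],s["grip_width"],s["ft_force"])
def proj(P,cam):
    P=np.array(P); q=cam["view"][:3,:3]@P+cam["view"][:3,3]; q=q*[1,-1,-1]; u=cam["mtx"]@q; return (u[:2]/u[2]).round(1)
T=s["position"]
for n in ("side","wrist"):
    k=eyes.camera_model(n); print(n,[proj(T+[-.011,0,d],k) for d in (-.017,0,.013)],[proj(T+[0,0,d],k) for d in (-.017,0,.013)])
r=lambda i:cv2.resize(i,(400,400),interpolation=cv2.INTER_CUBIC)
cv2.imwrite("pics/c4.png",np.hstack([r(a[180:300,260:380]),r(b[120:220,310:410])]))
```

```text
[ 0.58443637 -0.05270263  0.07114478] -0.00017323342921392505 [0.37845917 0.19533795 0.26040859]
side [array([354., 186.]), array([354.5, 179.4]), array([354.9, 174.2])] [array([357.8, 183.6]), array([358.3, 177. ]), array([358.8, 171.8])]
wrist [array([318.4, 222.1]), array([318.5, 233.4]), array([318.5, 243.7])] [array([319.7, 240.1]), array([319.9, 252.9]), array([320. , 264.6])]
```

View pics/c4.png

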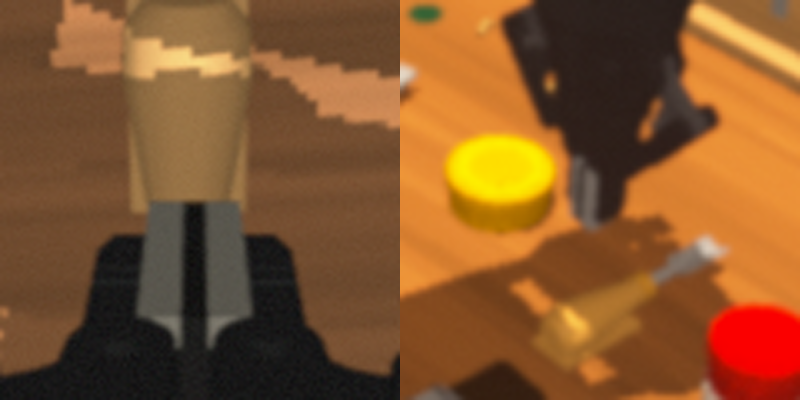

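The tips really sit near the measured TCP, not 17 mm ahead of it. In the side view they are at (357.5,177), and the TCP projects to (358,177). I'll open to just over the handle's width and go down in small steps, watching the force to find the bench.

Emit:
arm_command(
  rows="0.55 0 0 0 0 0 0; 0.55 0 0 15 0 0 0; 0.55 0 0 20 0 0 0; 0.55 0 0 20 0 0 0; 0.55 0 0 0 0 0 0",
)

```text
time_s: 4.62
position: [0.5825, -0.0522, 0.0125]
tool_rot: [[-0.998, 0.07, -0.007], [0.07, 0.998, 0.002], [0.007, 0.002, -1.0]]
ft_force: [-1.4, 1.1, 0.2]
grip_width: 0.0387
```

Emit:
arm_command(
  rows="0.55 0 0 3 0 0 0; 0.55 0 0 3 0 0 0; 0.55 0 0 0 0 0 0",
)

```text
time_s: 4.87
position: [0.585, -0.0529, 0.0108]
tool_rot: [[-0.998, 0.07, 0.001], [0.07, 0.998, -0.0], [-0.001, -0.0, -1.0]]
ft_force: [1.3, 0.6, 0.9]
grip_width: 0.0385
```

Emit:
arm_command(
  rows="0.55 0 0 3 0 0 0; 0.55 0 0 0 0 0 0; 0.55 0 0 0 0 0 0",
)

```text
time_s: 5.12
position: [0.5849, -0.0528, 0.0077]
tool_rot: [[-0.998, 0.07, 0.0], [0.07, 0.998, -0.0], [-0.0, -0.0, -1.0]]
ft_force: [-0.1, 0.4, -0.1]
grip_width: 0.0386
```

Emit:
arm_command(
  rows="0.55 0 0 2 0 0 0; 0.55 0 0 0 0 0 0; 0.55 0 0 0 0 0 0",
)

```text
time_s: 5.37
position: [0.5848, -0.0528, 0.0054]
tool_rot: [[-0.998, 0.07, -0.0], [0.07, 0.998, 0.0], [0.0, 0.0, -1.0]]
ft_force: [0.8, -0.5, -0.0]
grip_width: 0.0384
```

Emit:
arm_command(
  rows="0.55 0 0 2 0 0 0; 0.55 0 0 0 0 0 0; 0.55 0 0 0 0 0 0",
)

```text
time_s: 5.62
position: [0.5847, -0.0528, 0.0033]
tool_rot: [[-0.998, 0.07, -0.0], [0.07, 0.998, 0.0], [0.0, 0.0, -1.0]]
ft_force: [0.2, -0.2, 0.1]
grip_width: 0.039
```

Emit:
arm_command(
  rows="0.55 0 0 2 0 0 0; 0.55 0 0 0 0 0 0; 0.55 0 0 0 0 0 0",
)

```text
time_s: 5.87
position: [0.5847, -0.0528, 0.0013]
tool_rot: [[-0.998, 0.07, -0.0], [0.07, 0.998, 0.0], [0.0, 0.0, -1.0]]
ft_force: [0.2, 0.8, 0.2]
grip_width: 0.0385
```

Emit:
arm_command(
  rows="0.55 0 0 2 0 0 0; 0.55 0 0 0 0 0 0; 0.55 0 0 0 0 0 0",
)

```text
time_s: 6.12
position: [0.5847, -0.0528, -0.0007]
tool_rot: [[-0.998, 0.07, -0.0], [0.07, 0.998, 0.0], [0.0, 0.0, -1.0]]
ft_force: [0.1, -0.3, 0.4]
grip_width: 0.0382
```

Run:
```python
from h import *
a=eyes.get_image("wrist")[:,:,::-1]; b=eyes.get_image("side")[:,:,::-1]
s=readout.observe(); print(s["position"],s["grip_width"],s["ft_force"])
r=lambda i:cv2.resize(i,(400,400),interpolation=cv2.INTER_CUBIC)
cv2.imwrite("pics/c5.png",np.hstack([r(a[170:310,250:390]),r(b[140:220,310:390])]))
```

```text
[ 5.84796453e-01 -5.28363611e-02 -5.73559378e-04] 0.03849698694892123 [ 1.0787394   0.49405477 -0.0891698 ]
```

View pics/c5.png

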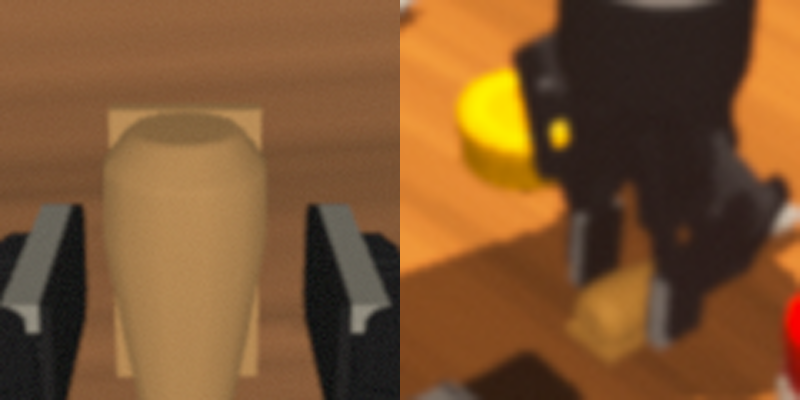

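The fingers now stand either side of the handle, which is centred between them (left panel, cols 100–265), and there is no force. I close here.

Emit:
arm_command(
  rows="0.75 0 0 0 0 0 0; 0.85 0 0 0 0 0 0; 1 0 0 0 0 0 0; 1 0 0 0 0 0 0; 1 0 0 0 0 0 0",
)

```text
time_s: 6.63
position: [0.5849, -0.0528, -0.0004]
tool_rot: [[-0.998, 0.07, 0.0], [0.07, 0.998, -0.0], [-0.0, -0.0, -1.0]]
ft_force: [0.0, 0.1, 2.7]
grip_width: 0.0252
```

Emit:
arm_command(
  rows="1 0 0 -3 0 0 0; 1 0 0 -3 0 0 0; 1 0 0 -4 0 0 0; 1 0 0 0 0 0 0; 1 0 0 0 0 0 0",
)

```text
time_s: 7.05
position: [0.5849, -0.0528, 0.0097]
tool_rot: [[-0.998, 0.07, 0.0], [0.07, 0.998, -0.0], [-0.0, -0.0, -1.0]]
ft_force: [0.6, -0.8, -0.0]
grip_width: 0.0252
```

Emit:
arm_command(
  rows="1 0 0 -15 0 0 0; 1 0 0 -25 0 0 0; 1 0 0 -25 0 0 0; 1 0 0 -25 0 0 0; 1 0 0 -10 0 0 0",
)

```text
time_s: 7.47
position: [0.5858, -0.053, 0.1125]
tool_rot: [[-0.998, 0.07, 0.004], [0.07, 0.998, -0.001], [-0.004, -0.001, -1.0]]
ft_force: [-0.2, 0.5, -0.4]
grip_width: 0.0252
```

```bash
cat >> h.py <<'E'
PT=(np.array([496.1,-349.0]),6.9); CT=(np.array([509.7,332.5]),-6.2)
def tray(t,x,y):
    a=np.radians(t[1]); return t[0]+[x*np.cos(a)-y*np.sin(a), x*np.sin(a)+y*np.cos(a)]
E
python3 - <<'E'
from h import *
g=tray(CT,49,32); print(g)
plan(*g,110,-6.2,False)
E
```

```text
[561.86937662 359.02086242]
t 7.47 p [585.8 -53.  112.5] az 86.0 q6 -102.7 F [-0.2  0.5 -0.4] w 25.2
  rz 92.2 dx 407.1 dy -68.3 dz 2.5
```

Emit:
arm_command(
  rows="1 0 0 0 0 0 6.1; 1 0 0 0 0 0 6.2; 1 0 0 0 0 0 6.1; 1 0 0 0 0 0 6.2; 1 0 0 0 0 0 6.1",
)

```text
time_s: 7.88
position: [0.5844, -0.0527, 0.1085]
tool_rot: [[-0.819, 0.574, -0.001], [0.574, 0.819, 0.0], [0.001, -0.0, -1.0]]
ft_force: [0.5, -1.3, -0.8]
grip_width: 0.0252
```

Emit:
arm_command(
  rows="1 0 0 0 0 0 6.1; 1 0 0 0 0 0 6.2; 1 0 0 0 0 0 6.1; 1 0 0 0 0 0 6.2; 1 0 0 0 0 0 6.1",
)

```text
time_s: 8.3
position: [0.5844, -0.0527, 0.1084]
tool_rot: [[-0.411, 0.912, -0.001], [0.912, 0.411, 0.0], [0.001, -0.001, -1.0]]
ft_force: [1.0, -0.5, -1.4]
grip_width: 0.0252
```

Emit:
arm_command(
  rows="1 0 0 0 0 0 6.2; 1 0 0 0 0 0 6.2; 1 0 0 0 0 0 6.2; 1 0 0 0 0 0 6.1; 1 0 0 0 0 0 6.1",
)

```text
time_s: 8.72
position: [0.5844, -0.0527, 0.1084]
tool_rot: [[0.113, 0.994, -0.001], [0.994, -0.113, 0.0], [0.0, -0.001, -1.0]]
ft_force: [-0.4, -0.4, -0.6]
grip_width: 0.025
```

Emit:
arm_command(
  rows="1 20 -3 0 0 0 0; 1 30 -5 0 0 0 0; 1 30 -5 0 0 0 0; 1 30 -5 0 0 0 0; 1 30 -5 0 0 0 0",
)

```text
time_s: 9.13
position: [0.5765, 0.0901, 0.1085]
tool_rot: [[0.109, 0.994, -0.001], [0.994, -0.109, 0.0], [-0.0, -0.001, -1.0]]
ft_force: [0.2, -0.3, -1.2]
grip_width: 0.0254
```

Emit:
arm_command(
  rows="1 30 -5 0 0 0 0; 1 30 -5 0 0 0 0; 1 30 -5 0 0 0 0; 1 30 -5 0 0 0 0; 1 30 -5 0 0 0 0",
)

```text
time_s: 9.55
position: [0.5678, 0.2421, 0.1084]
tool_rot: [[0.108, 0.994, -0.001], [0.994, -0.108, -0.0], [-0.0, -0.001, -1.0]]
ft_force: [1.0, -0.7, -1.7]
grip_width: 0.0255
```

Emit:
arm_command(
  rows="1 30 -5 0 0 0 0; 1 30 -5 0 0 0 0; 1 30 -5 0 0 0 0; 1 20 -5 0 0 0 0; 1 7 0 0 0 0 0",
)

```text
time_s: 9.97
position: [0.5598, 0.362, 0.1081]
tool_rot: [[0.105, 0.994, -0.002], [0.994, -0.105, 0.0], [-0.0, -0.002, -1.0]]
ft_force: [-0.1, -0.7, -2.0]
grip_width: 0.0249
```

Run:
```python
from h import *
g=tray(CT,49,32)
plan(*g,8,-6.2,False)
a=eyes.get_image("wrist")[:,:,::-1]; cv2.imwrite("pics/w6.png",a)
```

```text
t 9.97 p [559.8 362.  108.1] az -6.0 q6 28.8 F [-0.1 -0.7 -2. ] w 24.9
  rz 0.2 dx -2.8 dy 2.4 dz 100.1
```

View pics/w6.png

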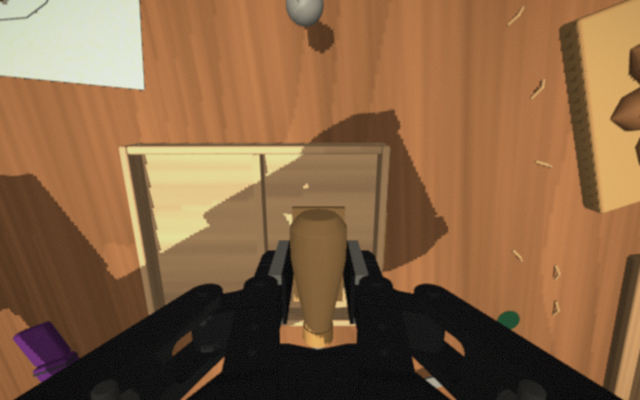

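The gouge is over the far (right-hand) compartment, with the handle at (318,260) and the compartment from cols 265 to 380. I lower it.

Emit:
arm_command(
  rows="1 -2.8 2.4 15 0 0 0; 1 0 0 25 0 0 0; 1 0 0 25 0 0 0; 1 0 0 18 0 0 0; 1 0 0 8 0 0 0",
)

```text
time_s: 10.43
position: [0.5623, 0.3542, 0.0151]
tool_rot: [[0.109, 0.994, -0.005], [0.994, -0.109, -0.002], [-0.003, -0.004, -1.0]]
ft_force: [-0.1, 0.2, -0.6]
grip_width: 0.0255
```

Emit:
arm_command(
  rows="1 0 0 4 0 0 0; 1 0 0 3 0 0 0; 1 0 0 2 0 0 0; 1 0 0 0 0 0 0; 1 0 0 0 0 0 0",
)

```text
time_s: 10.85
position: [0.5637, 0.3562, 0.0103]
tool_rot: [[0.108, 0.994, 0.001], [0.994, -0.108, 0.001], [0.001, 0.001, -1.0]]
ft_force: [0.2, 0.1, -1.6]
grip_width: 0.0249
```

Emit:
arm_command(
  rows="1 0 0 1 0 0 0; 1 0 0 0 0 0 0; 1 0 0 0 0 0 0",
)

```text
time_s: 11.1
position: [0.5633, 0.3562, 0.0087]
tool_rot: [[0.108, 0.994, 0.0], [0.994, -0.108, 0.0], [0.0, 0.0, -1.0]]
ft_force: [-0.1, 0.4, -1.3]
grip_width: 0.0254
```

Emit:
arm_command(
  rows="1 0 0 1 0 0 0; 1 0 0 1 0 0 0; 1 0 0 0 0 0 0; 1 0 0 0 0 0 0",
)

```text
time_s: 11.43
position: [0.5632, 0.3561, 0.0063]
tool_rot: [[0.108, 0.994, -0.0], [0.994, -0.108, -0.0], [-0.0, -0.0, -1.0]]
ft_force: [0.6, -0.4, -1.7]
grip_width: 0.0251
```

Emit:
arm_command(
  rows="1 0 0 1 0 0 0; 1 0 0 0 0 0 0; 1 0 0 0 0 0 0",
)

```text
time_s: 11.68
position: [0.5634, 0.3562, 0.0057]
tool_rot: [[0.108, 0.994, 0.0], [0.994, -0.108, 0.0], [0.0, 0.0, -1.0]]
ft_force: [-0.0, -0.2, 1.0]
grip_width: 0.0252
```

Emit:
arm_command(
  rows="0.7 0 0 0 0 0 0; 0.6 0 0 0 0 0 0; 0.55 0 0 0 0 0 0; 0.55 0 0 -4 0 0 0; 0.55 0 0 -10 0 0 0",
)

```text
time_s: 12.1
position: [0.5626, 0.3558, 0.0186]
tool_rot: [[0.108, 0.994, -0.002], [0.994, -0.108, -0.001], [-0.001, -0.002, -1.0]]
ft_force: [-0.3, 0.1, -0.2]
grip_width: 0.0384
```

Emit:
arm_command(
  rows="0.55 0 0 -20 0 0 0; 0.5 0 0 -30 0 0 0; 0.4 0 0 -30 0 0 0; 0.4 0 0 -10 0 0 0; 0.4 0 0 0 0 0 0",
)

```text
time_s: 12.52
position: [0.5646, 0.3567, 0.1134]
tool_rot: [[0.108, 0.994, 0.006], [0.994, -0.108, 0.003], [0.003, 0.006, -1.0]]
ft_force: [-0.0, 0.8, -0.6]
grip_width: 0.0511
```

Run:
```python
from h import *
def proj(P,cam):
    P=np.array(P); q=cam["view"][:3,:3]@P+cam["view"][:3,3]; q=q*[1,-1,-1]; u=cam["mtx"]@q; return (u[:2]/u[2]).round(1)
k=eyes.camera_model("side")
for z in (0,.005,.01,.015): print(z,proj([.585-.011,-.072,z],k),proj([.585-.011,-.086,z],k),proj([.596,-.086,z],k))
b=eyes.get_image("top")[:,:,::-1]; cv2.imwrite("pics/t7.png",b)
plan(451.2,-153.3,110,79.4)
```

```text
0 [359.5 210.7] [364.6 214.2] [371.9 209.2]
0.005 [359.7 208.9] [364.8 212.4] [372.1 207.3]
0.01 [359.9 207.1] [365.  210.6] [372.3 205.5]
0.015 [360.  205.3] [365.2 208.7] [372.5 203.7]
t 12.57 p [563.6 356.3 110.8] az -6.2 q6 28.4 F [ 0.4  0.8 -0.8] w 50.7
  rz -85.6 dx 16.8 dy -521.6 dz 0.8
```

View pics/t7.png

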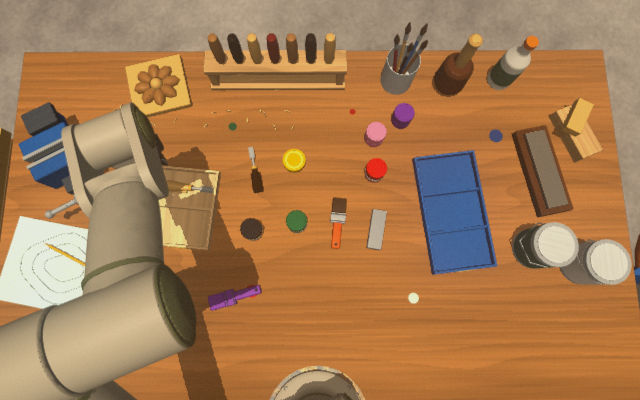

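The gouge's blade shows at (200,188) in the far plywood compartment, and everything else is where it was. Next is the slip stone.

Emit:
arm_command(
  rows="0.3 0 0 0 0 0 -6.1; 0.3 0 0 0 0 0 -6.1; 0.3 0 0 0 0 0 -6.1; 0.3 0 0 0 0 0 -6.1; 0.3 0 0 0 0 0 -6.1",
)

```text
time_s: 12.98
position: [0.5625, 0.3558, 0.1073]
tool_rot: [[-0.416, 0.909, -0.003], [0.909, 0.416, -0.001], [0.0, -0.004, -1.0]]
ft_force: [-0.1, -0.4, 0.3]
grip_width: 0.0599
```

Emit:
arm_command(
  rows="0.3 0 0 0 0 0 -6.1; 0.3 0 0 0 0 0 -6.1; 0.3 0 0 0 0 0 -6.1; 0.3 0 0 0 0 0 -6.1; 0.3 0 0 0 0 0 -6.1",
)

```text
time_s: 13.4
position: [0.5625, 0.3558, 0.1073]
tool_rot: [[-0.82, 0.572, -0.003], [0.572, 0.82, -0.001], [0.002, -0.003, -1.0]]
ft_force: [-0.5, 0.1, -0.6]
grip_width: 0.0597
```

Emit:
arm_command(
  rows="0.3 0 0 0 0 0 -6.2; 0.3 0 0 0 0 0 -6.2; 0.3 0 0 0 0 0 -6.2; 0.3 0 0 0 0 0 -6.0; 0.3 1 -25 0 0 0 0",
)

```text
time_s: 13.82
position: [0.5571, 0.3338, 0.1071]
tool_rot: [[-0.984, 0.176, -0.002], [0.176, 0.984, 0.0], [0.002, -0.0, -1.0]]
ft_force: [0.7, -0.6, 0.4]
grip_width: 0.0598
```

Emit:
arm_command(
  rows="0.3 1 -36 0 0 0 0; 0.3 1 -36 0 0 0 0; 0.3 1 -36 0 0 0 0; 0.3 1 -36 0 0 0 0; 0.3 1 -36 0 0 0 0",
)

```text
time_s: 14.23
position: [0.5181, 0.1542, 0.1078]
tool_rot: [[-0.983, 0.184, -0.003], [0.184, 0.983, -0.0], [0.003, -0.001, -1.0]]
ft_force: [1.0, -0.4, 0.0]
grip_width: 0.0599
```

Emit:
arm_command(
  rows="0.3 1 -36 0 0 0 0; 0.3 1 -36 0 0 0 0; 0.3 1 -36 0 0 0 0; 0.3 1 -36 0 0 0 0; 0.3 1 -36 0 0 0 0",
)

```text
time_s: 14.65
position: [0.48, -0.0215, 0.1081]
tool_rot: [[-0.983, 0.184, -0.003], [0.184, 0.983, 0.001], [0.003, 0.0, -1.0]]
ft_force: [1.0, 0.7, 0.2]
grip_width: 0.0598
```

Emit:
arm_command(
  rows="0.3 2 -36 0 0 0 0; 0.3 2 -36 0 0 0 0; 0.3 2 -36 0 0 0 0; 0.3 0 -28 0 0 0 0; 0.3 0 0 0 0 0 0",
)

```text
time_s: 15.07
position: [0.4494, -0.1567, 0.1081]
tool_rot: [[-0.982, 0.189, -0.002], [0.189, 0.982, 0.0], [0.002, -0.0, -1.0]]
ft_force: [-0.5, 0.4, -0.6]
grip_width: 0.06
```

Run:
```python
from h import *
plan(451.2,-153.3,0,79.4)
k=eyes.camera_model("wrist")
a=eyes.get_image("wrist")[:,:,::-1]; hsv=cv2.cvtColor(a,cv2.COLOR_BGR2HSV)
m=((hsv[...,1]<75)&(hsv[...,2]>70)).astype(np.uint8)*255
b=blob(m,(240,60,400,320)); print(b.min(0),b.max(0),rect(b,.016,k))
```

```text
t 15.07 p [ 449.4 -156.7  108.1] az 79.1 q6 -112.6 F [-0.5  0.4 -0.6] w 60.0
  rz -0.3 dx -1.1 dy 3.7 dz 108.1
[301 140] [346 259] (array([ 449.5, -153.6]), array([100.3,  35.5]), -10.4)
```

Emit:
arm_command(
  rows="0.3 0 3.4 20 0 0 0; 0.3 0 0 30 0 0 0; 0.3 0 0 30 0 0 0; 0.3 0 0 17 0 0 0; 0.3 0 0 6 0 0 0",
)

```text
time_s: 15.53
position: [0.4496, -0.1475, 0.0034]
tool_rot: [[-0.983, 0.183, -0.005], [0.183, 0.983, 0.004], [0.006, 0.003, -1.0]]
ft_force: [-0.8, 0.1, -0.9]
grip_width: 0.06
```

Emit:
arm_command(
  rows="0.3 0 0 4 0 0 0; 0.3 0 0 1 0 0 0; 0.3 0 0 0 0 0 0; 0.45 0 0 0 0 0 0; 0.5 0 0 0 0 0 0",
)

```text
time_s: 15.95
position: [0.4517, -0.1497, 0.0022]
tool_rot: [[-0.983, 0.184, 0.001], [0.184, 0.983, -0.001], [-0.002, -0.001, -1.0]]
ft_force: [-0.2, -0.7, 1.1]
grip_width: 0.0428
```

Emit:
arm_command(
  rows="1 0 0 0 0 0 0; 1 0 0 0 0 0 0; 1 0 0 0 0 0 0; 1 0 0 0 0 0 0; 1 0 0 0 0 0 0",
)

```text
time_s: 16.37
position: [0.4517, -0.1498, 0.0024]
tool_rot: [[-0.983, 0.184, 0.002], [0.184, 0.983, -0.001], [-0.002, -0.001, -1.0]]
ft_force: [-0.3, 0.4, 7.7]
grip_width: 0.0346
```

Emit:
arm_command(
  rows="1 0 0 -3 0 0 0; 1 0 0 -8 0 0 0; 1 0 0 -10 0 0 0; 1 0 0 0 0 0 0; 1 0 0 0 0 0 0",
)

```text
time_s: 16.78
position: [0.4515, -0.1496, 0.023]
tool_rot: [[-0.983, 0.184, 0.001], [0.184, 0.983, -0.001], [-0.001, -0.001, -1.0]]
ft_force: [-0.1, 0.7, -2.2]
grip_width: 0.0346
```

Emit:
arm_command(
  rows="1 0 0 -15 0 0 0; 1 0 0 -25 0 0 0; 1 0 0 -30 0 0 0; 1 0 0 -17 0 0 0; 1 0 0 0 0 0 0",
)

```text
time_s: 17.2
position: [0.4525, -0.1502, 0.1122]
tool_rot: [[-0.983, 0.184, 0.005], [0.184, 0.983, -0.003], [-0.005, -0.002, -1.0]]
ft_force: [-0.0, -0.0, -1.1]
grip_width: 0.0347
```

Run:
```python
from h import *
g=tray(CT,-49,0); print(g)
plan(*g,110,-6.2,False)
```

```text
[460.98660277 337.79196843]
t 17.2 p [ 452.5 -150.2  112.2] az 79.4 q6 -112.0 F [-0.  -0.  -1.1] w 34.7
  rz 85.6 dx 486.0 dy -44.2 dz 2.2
```

Emit:
arm_command(
  rows="1 0 0 0 0 0 6.1; 1 0 0 0 0 0 6.1; 1 0 0 0 0 0 6.1; 1 0 0 0 0 0 6.1; 1 0 0 0 0 0 6.1",
)

```text
time_s: 17.62
position: [0.4507, -0.1492, 0.108]
tool_rot: [[-0.75, 0.662, -0.002], [0.662, 0.75, 0.001], [0.002, -0.0, -1.0]]
ft_force: [-0.2, 0.2, -1.4]
grip_width: 0.0346
```

Emit:
arm_command(
  rows="1 0 0 0 0 0 6.1; 1 0 0 0 0 0 6.1; 1 0 0 0 0 0 6.1; 1 0 0 0 0 0 6.1; 1 0 0 0 0 0 6.1",
)

```text
time_s: 18.03
position: [0.4507, -0.1492, 0.108]
tool_rot: [[-0.31, 0.951, -0.002], [0.951, 0.31, 0.001], [0.002, -0.001, -1.0]]
ft_force: [0.1, -0.3, -0.6]
grip_width: 0.0348
```

Emit:
arm_command(
  rows="1 0 0 0 0 0 6.2; 1 0 0 0 0 0 6.2; 1 0 0 0 0 0 6.2; 1 0 0 0 0 0 6.0; 1 20 -2 0 0 0 0",
)

```text
time_s: 18.45
position: [0.4515, -0.1311, 0.1081]
tool_rot: [[0.116, 0.993, -0.001], [0.993, -0.116, -0.0], [-0.0, -0.001, -1.0]]
ft_force: [0.1, 0.3, -1.2]
grip_width: 0.0348
```

Emit:
arm_command(
  rows="1 33 -3 0 0 0 0; 1 33 -3 0 0 0 0; 1 33 -3 0 0 0 0; 1 33 -3 0 0 0 0; 1 33 -3 0 0 0 0",
)

```text
time_s: 18.87
position: [0.4535, 0.0378, 0.1081]
tool_rot: [[0.109, 0.994, -0.002], [0.994, -0.109, 0.0], [0.0, -0.002, -1.0]]
ft_force: [1.0, 0.2, -2.2]
grip_width: 0.035
```

Emit:
arm_command(
  rows="1 33 -3 0 0 0 0; 1 33 -3 0 0 0 0; 1 33 -3 0 0 0 0; 1 33 -3 0 0 0 0; 1 33 -3 0 0 0 0",
)

```text
time_s: 19.28
position: [0.4565, 0.2035, 0.108]
tool_rot: [[0.108, 0.994, -0.002], [0.994, -0.108, -0.0], [-0.001, -0.002, -1.0]]
ft_force: [0.4, -0.5, -1.6]
grip_width: 0.0348
```

Emit:
arm_command(
  rows="1 33 -3 0 0 0 0; 1 33 -3 0 0 0 0; 1 33 -3 0 0 0 0; 1 25 -3 0 0 0 0; 1 12 0 0 0 0 0",
)

```text
time_s: 19.7
position: [0.459, 0.341, 0.1076]
tool_rot: [[0.106, 0.994, -0.002], [0.994, -0.106, -0.0], [-0.001, -0.002, -1.0]]
ft_force: [0.9, -0.6, -2.7]
grip_width: 0.0345
```

Run:
```python
from h import *
plan(*tray(CT,-49,0),8.4,-6.2,False)
```

```text
t 19.7 p [459.  341.  107.6] az -6.1 q6 30.8 F [ 0.9 -0.6 -2.7] w 34.5
  rz 0.1 dx -2.9 dy 2.3 dz 99.2
```

Emit:
arm_command(
  rows="1 0 2 15 0 0 0; 1 0 0 25 0 0 0; 1 0 0 25 0 0 0; 1 0 0 18 0 0 0; 1 0 0 8 0 0 0",
)

```text
time_s: 20.12
position: [0.4606, 0.3369, 0.0149]
tool_rot: [[0.109, 0.994, -0.005], [0.994, -0.109, -0.003], [-0.003, -0.005, -1.0]]
ft_force: [-0.0, 0.0, -2.3]
grip_width: 0.0347
```

Emit:
arm_command(
  rows="1 0 0 3 0 0 0; 1 0 0 2 0 0 0; 1 0 0 1 0 0 0; 1 0 0 0 0 0 0; 1 0 0 0 0 0 0",
)

```text
time_s: 20.53
position: [0.4625, 0.3383, 0.0132]
tool_rot: [[0.108, 0.994, 0.001], [0.994, -0.108, 0.001], [0.001, 0.001, -1.0]]
ft_force: [0.2, -0.3, -1.2]
grip_width: 0.0345
```

Emit:
arm_command(
  rows="1 0 0 1 0 0 0; 1 0 0 0 0 0 0; 1 0 0 0 0 0 0",
)

```text
time_s: 20.78
position: [0.4622, 0.3382, 0.0116]
tool_rot: [[0.108, 0.994, 0.0], [0.994, -0.108, 0.0], [0.0, 0.0, -1.0]]
ft_force: [0.5, 0.9, -0.8]
grip_width: 0.0352
```

Emit:
arm_command(
  rows="1 0 0 1 0 0 0; 1 0 0 1 0 0 0; 1 0 0 0 0 0 0; 1 0 0 0 0 0 0",
)

```text
time_s: 21.12
position: [0.4621, 0.3382, 0.0093]
tool_rot: [[0.108, 0.994, -0.0], [0.994, -0.108, -0.0], [-0.0, -0.0, -1.0]]
ft_force: [-0.5, 0.3, -2.0]
grip_width: 0.0347
```

Emit:
arm_command(
  rows="1 0 0 1 0 0 0; 1 0 0 0 0 0 0; 1 0 0 0 0 0 0",
)

```text
time_s: 21.37
position: [0.4622, 0.3382, 0.0084]
tool_rot: [[0.108, 0.994, 0.0], [0.994, -0.108, 0.0], [0.0, 0.0, -1.0]]
ft_force: [0.6, 0.1, -1.2]
grip_width: 0.0349
```

Emit:
arm_command(
  rows="0.5 0 0 0 0 0 0; 0.45 0 0 0 0 0 0; 0.42 0 0 0 0 0 0; 0.42 0 0 -4 0 0 0; 0.42 0 0 -10 0 0 0",
)

```text
time_s: 21.78
position: [0.4615, 0.3379, 0.022]
tool_rot: [[0.108, 0.994, -0.002], [0.994, -0.108, -0.001], [-0.001, -0.002, -1.0]]
ft_force: [-0.5, 0.1, 0.8]
grip_width: 0.0492
```

Emit:
arm_command(
  rows="0.4 0 0 -20 0 0 0; 0.4 0 0 -30 0 0 0; 0.2 0 0 -30 0 0 0; 0 0 0 -15 0 0 0; 0 0 0 0 0 0 0",
)

```text
time_s: 22.2
position: [0.4636, 0.339, 0.1221]
tool_rot: [[0.108, 0.994, 0.007], [0.994, -0.108, 0.003], [0.004, 0.007, -1.0]]
ft_force: [1.3, 0.4, 0.7]
grip_width: 0.0842
```

Run:
```python
from h import *
plan(449.2,155.1,115,90)
plan(449.2,155.1,115,96)
```

```text
t 22.2 p [463.6 339.  122.1] az -6.2 q6 30.6 F [1.3 0.4 0.7] w 84.2
  rz 83.8 dx -14.4 dy 183.9 dz 7.1
t 22.2 p [463.6 339.  122.1] az -6.2 q6 30.6 F [1.3 0.4 0.7] w 84.2
  rz 77.8 dx -33.5 dy 181.4 dz 7.1
```

Emit:
arm_command(
  rows="0 0 0 0 0 0 6; 0 0 0 0 0 0 6; 0 0 0 0 0 0 6; 0 0 0 0 0 0 6; 0 0 0 0 0 0 6",
)

```text
time_s: 22.62
position: [0.4618, 0.3381, 0.1172]
tool_rot: [[0.595, 0.804, -0.001], [0.804, -0.595, -0.0], [-0.001, -0.0, -1.0]]
ft_force: [0.1, -0.3, -0.4]
grip_width: 0.0854
```

Emit:
arm_command(
  rows="0 0 0 0 0 0 6; 0 0 0 0 0 0 6; 0 0 0 0 0 0 6; 0 0 0 0 0 0 6; 0 0 0 0 0 0 6",
)

```text
time_s: 23.03
position: [0.4618, 0.338, 0.1172]
tool_rot: [[0.917, 0.399, -0.001], [0.399, -0.917, -0.0], [-0.001, 0.0, -1.0]]
ft_force: [0.2, -0.7, 0.8]
grip_width: 0.0857
```

Emit:
arm_command(
  rows="0 0 0 0 0 0 6; 0 0 0 0 0 0 6; 0 0 0 0 0 0 6; 0 -5 30 0 0 0 0; 0 -7 37 0 0 0 0",
)

```text
time_s: 23.45
position: [0.4565, 0.2708, 0.1169]
tool_rot: [[0.995, 0.103, -0.0], [0.103, -0.995, 0.0], [-0.0, -0.0, -1.0]]
ft_force: [0.9, -1.1, 0.1]
grip_width: 0.0855
```

Emit:
arm_command(
  rows="0 -7 37 0 0 0 0; 0 -7 37 0 0 0 0; 0 -7 37 0 0 0 0; 0 0 0 0 0 0 0; 0 0 0 0 0 0 0",
)

```text
time_s: 23.87
position: [0.4471, 0.1563, 0.1175]
tool_rot: [[0.995, 0.098, -0.0], [0.098, -0.995, -0.0], [-0.0, -0.0, -1.0]]
ft_force: [-0.5, -0.2, 0.3]
grip_width: 0.085
```

Run:
```python
from h import *
plan(449.2,155.1,15,96)
k=eyes.camera_model("wrist")
a=eyes.get_image("wrist")[:,:,::-1]; cv2.imwrite("pics/w8.png",a)
def proj(P,cam):
    P=np.array(P); q=cam["view"][:3,:3]@P+cam["view"][:3,3]; q=q*[1,-1,-1]; u=cam["mtx"]@q; return (u[:2]/u[2]).round(1)
print(proj([.4492,.1551,.055],k))
```

```text
t 23.87 p [447.1 156.3 117.5] az -84.4 q6 89.3 F [-0.5 -0.2  0.3] w 85.0
  rz -0.4 dx 2.0 dy 1.5 dz 102.5
[318.1 211.6]
```

View pics/w8.png

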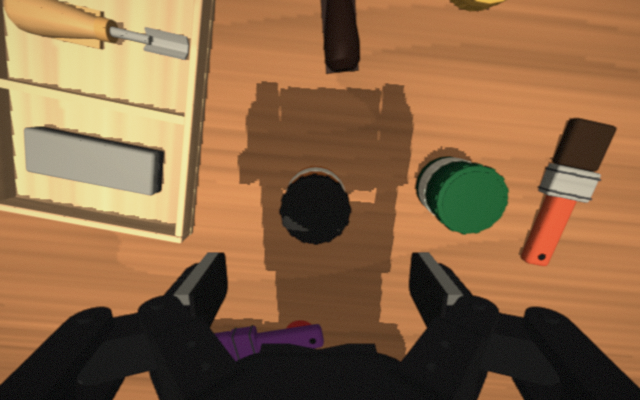

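The gouge and stone lie flat in the plywood tray's two compartments. The varnish lid is at (315,208), between the fingers, and the predicted position was (318,212). I go down on it.

Emit:
arm_command(
  rows="0 2 0 20 0 0 0; 0 0 0 30 0 0 0; 0 0 0 30 0 0 0; 0 0 0 15 0 0 0; 0 0 0 5 0 0 0",
)

```text
time_s: 24.33
position: [0.4479, 0.159, 0.015]
tool_rot: [[0.995, 0.103, -0.004], [0.103, -0.995, -0.0], [-0.004, -0.0, -1.0]]
ft_force: [-0.2, -0.2, -0.2]
grip_width: 0.085
```

Emit:
arm_command(
  rows="0.1 0 0 2 0 0 0; 0.2 0 0 0 0 0 0; 0.3 0 0 0 0 0 0; 0.35 0 0 0 0 0 0; 0.4 0 0 0 0 0 0",
)

```text
time_s: 24.75
position: [0.4497, 0.1582, 0.0163]
tool_rot: [[0.995, 0.101, 0.002], [0.101, -0.995, 0.0], [0.002, -0.0, -1.0]]
ft_force: [-0.2, 1.1, 0.7]
grip_width: 0.0513
```

Emit:
arm_command(
  rows="1 0 0 0 0 0 0; 1 0 0 0 0 0 0; 1 0 0 0 0 0 0; 1 0 0 0 0 0 0; 1 0 0 -2 0 0 0",
)

```text
time_s: 25.17
position: [0.4494, 0.158, 0.0179]
tool_rot: [[0.995, 0.101, 0.001], [0.101, -0.995, 0.0], [0.001, -0.0, -1.0]]
ft_force: [0.3, 0.9, -1.3]
grip_width: 0.0498
```

Emit:
arm_command(
  rows="1 0 0 -4 0 0 0; 1 0 0 -6 0 0 0; 1 0 0 -10 0 0 0; 1 0 0 0 0 0 0; 1 0 0 0 0 0 0",
)

```text
time_s: 25.58
position: [0.4495, 0.158, 0.0379]
tool_rot: [[0.995, 0.101, 0.001], [0.101, -0.995, 0.0], [0.001, 0.0, -1.0]]
ft_force: [0.0, -0.5, -2.3]
grip_width: 0.0498
```

Emit:
arm_command(
  rows="1 0 0 -15 0 0 0; 1 0 0 -25 0 0 0; 1 0 0 -25 0 0 0; 1 0 0 -15 0 0 0; 1 0 0 0 0 0 0",
)

```text
time_s: 26.0
position: [0.4505, 0.1581, 0.1198]
tool_rot: [[0.995, 0.101, 0.005], [0.101, -0.995, 0.0], [0.005, 0.0, -1.0]]
ft_force: [0.3, 0.3, -0.8]
grip_width: 0.0501
```

Run:
```python
from h import *
plan(*tray(PT,0,0),115,96.9)
```

```text
t 26.0 p [450.5 158.1 119.8] az -84.2 q6 89.3 F [ 0.3  0.3 -0.8] w 50.1
  rz -1.1 dx -15.6 dy 508.9 dz 4.8
```

Emit:
arm_command(
  rows="1 0 0 0 0 0 -1.1; 1 0 15 0 0 0 0; 1 -1 25 0 0 0 0; 1 -1 35 0 0 0 0; 1 -1 35 0 0 0 0",
)

```text
time_s: 26.42
position: [0.4585, 0.0476, 0.1158]
tool_rot: [[0.992, 0.123, -0.003], [0.123, -0.992, 0.0], [-0.003, -0.001, -1.0]]
ft_force: [1.6, 0.0, -0.8]
grip_width: 0.0499
```

Emit:
arm_command(
  rows="1 -1 35 0 0 0 0; 1 -1 35 0 0 0 0; 1 -1 35 0 0 0 0; 1 -1 35 0 0 0 0; 1 -1 35 0 0 0 0",
)

```text
time_s: 26.83
position: [0.4746, -0.1274, 0.1157]
tool_rot: [[0.993, 0.121, -0.003], [0.121, -0.993, 0.002], [-0.003, -0.002, -1.0]]
ft_force: [0.8, 0.4, -2.2]
grip_width: 0.05
```

Emit:
arm_command(
  rows="1 -1 35 0 0 0 0; 1 -1 35 0 0 0 0; 1 -1 35 0 0 0 0; 1 -1 35 0 0 0 0; 1 -1 35 0 0 0 0",
)

```text
time_s: 27.25
position: [0.4907, -0.3016, 0.1153]
tool_rot: [[0.993, 0.12, -0.002], [0.12, -0.993, 0.002], [-0.002, -0.003, -1.0]]
ft_force: [0.5, 0.7, -1.1]
grip_width: 0.0499
```

Emit:
arm_command(
  rows="1 -1 27 0 0 0 0; 1 0 15 0 0 0 0; 1 0 5 0 0 0 0; 1 0 0 0 0 0 0; 1 0 0 0 0 0 0",
)

```text
time_s: 27.67
position: [0.4958, -0.3459, 0.1162]
tool_rot: [[0.993, 0.121, -0.002], [0.121, -0.993, 0.002], [-0.001, -0.002, -1.0]]
ft_force: [-0.4, 0.7, -1.9]
grip_width: 0.0499
```

Run:
```python
from h import *
plan(*tray(PT,0,0),22.2,96.9)
```

```text
t 27.67 p [ 495.8 -345.9  116.2] az -83.1 q6 37.0 F [-0.4  0.7 -1.9] w 49.9
  rz 0.0 dx -0.1 dy 3.1 dz 94.0
```

Emit:
arm_command(
  rows="1 0 2 15 0 0 0; 1 0 0 25 0 0 0; 1 0 0 25 0 0 0; 1 0 0 15 0 0 0; 1 0 0 7 0 0 0",
)

```text
time_s: 28.08
position: [0.4956, -0.3466, 0.0281]
tool_rot: [[0.993, 0.122, -0.003], [0.122, -0.993, 0.003], [-0.003, -0.004, -1.0]]
ft_force: [-0.1, 0.5, -1.8]
grip_width: 0.0499
```

Emit:
arm_command(
  rows="1 0 0 3 0 0 0; 1 0 0 2 0 0 0; 1 0 0 0 0 0 0; 1 0 0 0 0 0 0; 1 0 0 0 0 0 0",
)

```text
time_s: 28.5
position: [0.4967, -0.3493, 0.0263]
tool_rot: [[0.993, 0.12, 0.001], [0.12, -0.993, -0.001], [0.001, 0.001, -1.0]]
ft_force: [0.0, 0.5, -1.8]
grip_width: 0.0501
```

Emit:
arm_command(
  rows="1 0 0 1 0 0 0; 1 0 0 0 0 0 0; 1 0 0 0 0 0 0",
)

```text
time_s: 28.75
position: [0.4964, -0.3491, 0.0246]
tool_rot: [[0.993, 0.12, 0.0], [0.12, -0.993, -0.0], [0.0, 0.0, -1.0]]
ft_force: [0.3, 0.1, -1.5]
grip_width: 0.0499
```

Emit:
arm_command(
  rows="1 0 0 1 0 0 0; 1 0 0 0 0 0 0; 1 0 0 0 0 0 0; 1 0 0 1 0 0 0; 1 0 0 0 0 0 0",
)

```text
time_s: 29.17
position: [0.4964, -0.3491, 0.0226]
tool_rot: [[0.993, 0.12, 0.0], [0.12, -0.993, -0.0], [0.0, 0.0, -1.0]]
ft_force: [-0.2, 0.7, 1.4]
grip_width: 0.05
```

Emit:
arm_command(
  rows="1 0 0 0.5 0 0 0; 1 0 0 0 0 0 0; 1 0 0 0 0 0 0",
)

```text
time_s: 29.42
position: [0.4964, -0.3491, 0.0225]
tool_rot: [[0.993, 0.12, 0.0], [0.12, -0.993, -0.0], [0.0, 0.001, -1.0]]
ft_force: [-2.5, 1.3, 5.0]
grip_width: 0.0501
```

Emit:
arm_command(
  rows="0.35 0 0 0 0 0 0; 0.25 0 0 0 0 0 0; 0.15 0 0 0 0 0 0; 0.1 0 0 0 0 0 0; 0.1 0 0 -6 0 0 0",
)

```text
time_s: 29.83
position: [0.4959, -0.3486, 0.0271]
tool_rot: [[0.993, 0.12, -0.002], [0.12, -0.993, 0.002], [-0.001, -0.002, -1.0]]
ft_force: [0.3, 0.4, 0.0]
grip_width: 0.0769
```

Emit:
arm_command(
  rows="0.1 0 0 -15 0 0 0; 0.1 0 0 -25 0 0 0; 0 0 0 -30 0 0 0; 0 0 0 -20 0 0 0; 0 0 0 0 0 0 0",
)

```text
time_s: 30.25
position: [0.4978, -0.3504, 0.1229]
tool_rot: [[0.993, 0.12, 0.006], [0.12, -0.993, -0.006], [0.005, 0.007, -1.0]]
ft_force: [0.3, 0.4, 0.8]
grip_width: 0.0853
```

Run:
```python
from h import *
plan(600.9,-153.7,115,96.9)
```

```text
t 30.25 p [ 497.8 -350.4  122.9] az -83.1 q6 36.8 F [0.3 0.4 0.8] w 85.3
  rz -0.0 dx 126.0 dy -182.9 dz 7.9
```

Emit:
arm_command(
  rows="0 12 -18 0 0 0 0; 0 19 -27 0 0 0 0; 0 19 -27 0 0 0 0; 0 19 -27 0 0 0 0; 0 19 -27 0 0 0 0",
)

```text
time_s: 30.67
position: [0.5689, -0.2119, 0.1176]
tool_rot: [[0.993, 0.12, -0.001], [0.12, -0.993, 0.0], [-0.001, -0.0, -1.0]]
ft_force: [0.9, -0.0, -0.8]
grip_width: 0.0854
```

Emit:
arm_command(
  rows="0 19 -27 0 0 0 0; 0 13 -20 0 0 0 0; 0 6 -10 0 0 0 0; 0 0 0 0 0 0 0; 0 0 0 0 0 0 0",
)

```text
time_s: 31.08
position: [0.5992, -0.1527, 0.1177]
tool_rot: [[0.993, 0.12, -0.001], [0.12, -0.993, -0.0], [-0.001, 0.0, -1.0]]
ft_force: [-0.9, -0.1, -0.1]
grip_width: 0.0853
```

Run:
```python
from h import *
plan(600.9,-153.7,16,96.9)
k=eyes.camera_model("wrist")
a=eyes.get_image("wrist")[:,:,::-1]; hsv=cv2.cvtColor(a,cv2.COLOR_BGR2HSV)
H,S,V=[hsv[...,i].astype(int) for i in range(3)]
b=blob((((H<8)|(H>172))&(S>190)&(V>90)).astype(np.uint8)*255,(220,100,420,300))
w=(cast(b,.055,k)[:,:2]*1000).astype(np.float32); print(b.min(0),b.max(0),cv2.minEnclosingCircle(w))
```

```text
t 31.08 p [ 599.2 -152.7  117.7] az -83.1 q6 57.9 F [-0.9 -0.1 -0.1] w 85.3
  rz 0.0 dx 1.6 dy 1.2 dz 101.7
[282 176] [352 247] ((600.3936157226562, -153.55416870117188), 27.152658462524414)
```

Emit:
arm_command(
  rows="0 1 1 20 0 0 0; 0 0 0 30 0 0 0; 0 0 0 30 0 0 0; 0 0 0 15 0 0 0; 0 0 0 5 0 0 0",
)

```text
time_s: 31.55
position: [0.5987, -0.1543, 0.0151]
tool_rot: [[0.993, 0.118, -0.005], [0.118, -0.993, 0.002], [-0.004, -0.002, -1.0]]
ft_force: [-0.2, -0.4, 0.9]
grip_width: 0.0855
```

Emit:
arm_command(
  rows="0.1 0 0 1 0 0 0; 0.2 0 0 0 0 0 0; 0.3 0 0 0 0 0 0; 0.35 0 0 0 0 0 0; 0.4 0 0 0 0 0 0",
)

```text
time_s: 31.97
position: [0.601, -0.1533, 0.018]
tool_rot: [[0.993, 0.12, 0.002], [0.12, -0.993, -0.001], [0.002, 0.001, -1.0]]
ft_force: [-0.1, 1.3, 0.4]
grip_width: 0.0511
```

Emit:
arm_command(
  rows="1 0 0 0 0 0 0; 1 0 0 0 0 0 0; 1 0 0 0 0 0 0; 1 0 0 0 0 0 0; 1 0 0 0 0 0 0",
)

```text
time_s: 32.38
position: [0.601, -0.1532, 0.0182]
tool_rot: [[0.993, 0.12, 0.002], [0.12, -0.993, -0.001], [0.001, 0.001, -1.0]]
ft_force: [-1.2, 0.7, 5.6]
grip_width: 0.0503
```

Emit:
arm_command(
  rows="1 0 0 -4 0 0 0; 1 0 0 -6 0 0 0; 1 0 0 -10 0 0 0; 1 0 0 0 0 0 0; 1 0 0 0 0 0 0",
)

```text
time_s: 32.8
position: [0.601, -0.1532, 0.0378]
tool_rot: [[0.993, 0.12, 0.001], [0.12, -0.993, -0.001], [0.001, 0.001, -1.0]]
ft_force: [0.4, 0.1, -0.3]
grip_width: 0.0498
```

Emit:
arm_command(
  rows="1 0 0 -15 0 0 0; 1 0 0 -25 0 0 0; 1 0 0 -25 0 0 0; 1 0 0 -15 0 0 0; 1 0 0 0 0 0 0",
)

```text
time_s: 33.22
position: [0.6019, -0.1537, 0.1202]
tool_rot: [[0.993, 0.12, 0.005], [0.12, -0.993, -0.003], [0.005, 0.003, -1.0]]
ft_force: [-0.8, 0.5, -1.9]
grip_width: 0.0501
```

Run:
```python
from h import *
plan(*tray(PT,98,0),115,96.9)
```

```text
t 33.22 p [ 601.9 -153.7  120.2] az -83.1 q6 57.9 F [-0.8  0.5 -1.9] w 50.1
  rz -0.0 dx -30.5 dy 181.2 dz 5.2
```

Emit:
arm_command(
  rows="1 -3 15 0 0 0 0; 1 -5 28 0 0 0 0; 1 -5 28 0 0 0 0; 1 -5 28 0 0 0 0; 1 -5 28 0 0 0 0",
)

```text
time_s: 33.63
position: [0.592, -0.2837, 0.1147]
tool_rot: [[0.993, 0.12, -0.003], [0.12, -0.993, 0.002], [-0.002, -0.002, -1.0]]
ft_force: [0.6, -0.1, -1.3]
grip_width: 0.0495
```

Emit:
arm_command(
  rows="1 -4 28 0 0 0 0; 1 -3 17 0 0 0 0; 1 0 7 0 0 0 0; 1 0 0 0 0 0 0; 1 0 0 0 0 0 0",
)

```text
time_s: 34.05
position: [0.592, -0.3339, 0.1156]
tool_rot: [[0.993, 0.12, -0.002], [0.12, -0.993, 0.002], [-0.001, -0.002, -1.0]]
ft_force: [0.3, -0.1, -2.0]
grip_width: 0.0498
```

Emit:
arm_command(
  rows="1 0 2 15 0 0 0; 1 0 0 25 0 0 0; 1 0 0 25 0 0 0; 1 0 0 15 0 0 0; 1 0 0 5 0 0 0",
)

```text
time_s: 34.47
position: [0.5916, -0.3338, 0.0288]
tool_rot: [[0.993, 0.122, -0.004], [0.122, -0.993, 0.004], [-0.004, -0.004, -1.0]]
ft_force: [-0.7, 0.1, -2.0]
grip_width: 0.0495
```

Emit:
arm_command(
  rows="1 0 0 2 0 0 0; 1 0 0 1 0 0 0; 1 0 0 0 0 0 0; 1 0 0 0 0 0 0; 1 0 0 0 0 0 0",
)

```text
time_s: 34.88
position: [0.5929, -0.3366, 0.03]
tool_rot: [[0.993, 0.12, 0.001], [0.12, -0.993, -0.001], [0.001, 0.001, -1.0]]
ft_force: [-0.8, 0.2, -1.5]
grip_width: 0.05
```

Run:
```python
from h import *
plan(*tray(PT,98,0),24.2,96.9)
```

```text
t 34.88 p [ 592.9 -336.6   30. ] az -83.1 q6 43.6 F [-0.8  0.2 -1.5] w 50.0
  rz -0.0 dx 0.4 dy 0.7 dz 5.8
```

Emit:
arm_command(
  rows="1 0 0 2 0 0 0; 1 0 0 1 0 0 0; 1 0 0 0 0 0 0; 1 0 0 0 0 0 0",
)

```text
time_s: 35.22
position: [0.5925, -0.3364, 0.0258]
tool_rot: [[0.993, 0.12, -0.0], [0.12, -0.993, 0.0], [-0.0, -0.0, -1.0]]
ft_force: [0.1, -0.4, -0.8]
grip_width: 0.0496
```

Emit:
arm_command(
  rows="1 0 0 1 0 0 0; 1 0 0 0 0 0 0; 1 0 0 0 0 0 0",
)

```text
time_s: 35.47
position: [0.5925, -0.3364, 0.0248]
tool_rot: [[0.993, 0.12, -0.0], [0.12, -0.993, 0.0], [-0.0, -0.0, -1.0]]
ft_force: [0.2, -0.6, -0.8]
grip_width: 0.0503
```

Emit:
arm_command(
  rows="1 0 0 1 0 0 0; 1 0 0 0 0 0 0; 1 0 0 0 0 0 0",
)

```text
time_s: 35.72
position: [0.5926, -0.3365, 0.0243]
tool_rot: [[0.993, 0.12, 0.0], [0.12, -0.993, -0.0], [0.0, 0.0, -1.0]]
ft_force: [-0.7, 0.1, 1.8]
grip_width: 0.0502
```

Emit:
arm_command(
  rows="0.35 0 0 0 0 0 0; 0.25 0 0 0 0 0 0; 0.15 0 0 0 0 0 0; 0.1 0 0 0 0 0 0; 0.1 0 0 -6 0 0 0",
)

```text
time_s: 36.13
position: [0.5921, -0.336, 0.0289]
tool_rot: [[0.993, 0.12, -0.002], [0.12, -0.993, 0.001], [-0.002, -0.002, -1.0]]
ft_force: [-0.2, 0.0, -0.2]
grip_width: 0.0771
```

Emit:
arm_command(
  rows="0.1 0 0 -15 0 0 0; 0.1 0 0 -25 0 0 0; 0 0 0 -30 0 0 0; 0 0 0 -20 0 0 0; 0 0 0 0 0 0 0",
)

```text
time_s: 36.55
position: [0.5941, -0.3376, 0.1256]
tool_rot: [[0.993, 0.12, 0.007], [0.12, -0.993, -0.006], [0.006, 0.007, -1.0]]
ft_force: [0.5, -0.6, 0.5]
grip_width: 0.0854
```

Run:
```python
from h import *
plan(457.8,-54.3,110,83.5)
```

```text
t 36.55 p [ 594.1 -337.6  125.6] az -83.1 q6 43.6 F [ 0.5 -0.6  0.5] w 85.4
  rz 13.4 dx -167.5 dy -266.0 dz 15.6
```

Emit:
arm_command(
  rows="0.3 0 0 0 0 0 6.7; 0.3 0 0 0 0 0 6.7; 0.4 -10 -16 0 0 0 0; 0.4 -18 -28 0 0 0 0; 0.4 -18 -28 2 0 0 0",
)

```text
time_s: 36.97
position: [0.5543, -0.2592, 0.1174]
tool_rot: [[0.993, -0.115, -0.0], [-0.115, -0.993, 0.0], [-0.0, -0.0, -1.0]]
ft_force: [0.7, 0.1, 0.5]
grip_width: 0.0514
```

Emit:
arm_command(
  rows="0.4 -18 -28 2 0 0 0; 0.4 -18 -28 2 0 0 0; 0.4 -18 -28 2 0 0 0; 0.4 -18 -28 2 0 0 0; 0.4 -18 -28 2 0 0 0",
)

```text
time_s: 37.38
position: [0.4803, -0.1089, 0.1077]
tool_rot: [[0.994, -0.114, -0.0], [-0.114, -0.994, 0.0], [-0.0, -0.0, -1.0]]
ft_force: [1.2, -1.1, 0.1]
grip_width: 0.051
```

Emit:
arm_command(
  rows="0.4 -17 -27 0 0 0 0; 0.4 -10 -17 0 0 0 0; 0.4 -5 -10 0 0 0 0; 0.4 0 0 0 0 0 0; 0.4 0 0 0 0 0 0",
)

```text
time_s: 37.8
position: [0.4564, -0.0535, 0.1081]
tool_rot: [[0.994, -0.113, 0.001], [-0.113, -0.994, -0.001], [0.001, 0.0, -1.0]]
ft_force: [-0.5, -0.3, -0.6]
grip_width: 0.0513
```

Run:
```python
from h import *
plan(457.8,-54.3,0,83.5)
k=eyes.camera_model("wrist")
a=eyes.get_image("wrist")[:,:,::-1]; cv2.imwrite("pics/w9.png",a); hsv=cv2.cvtColor(a,cv2.COLOR_BGR2HSV)
H,S,V=[hsv[...,i].astype(int) for i in range(3)]
b=blob(((H<9)&(S>190)&(V>80)).astype(np.uint8)*255,(220,60,420,330)); print("handle",b.min(0),b.max(0),rect(b,.013,k))
b=blob(((S<70)&(V>90)).astype(np.uint8)*255,(260,60,380,240)); print("ferrule",b.min(0),b.max(0),rect(b,.014,k))
```

```text
t 37.8 p [456.4 -53.5 108.1] az -96.5 q6 75.0 F [-0.5 -0.3 -0.6] w 51.3
  rz 0.0 dx 1.5 dy 0.7 dz 108.1
handle [306 190] [330 258] (array([436.2, -52.9]), array([60.8, 19.8]), -5.8)
ferrule [295 165] [341 182] (array([480. , -57.6]), array([36.9, 13.7]), 83.6)
```

View pics/w9.png

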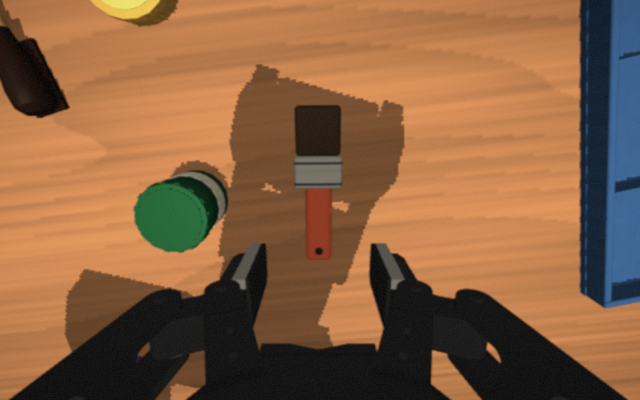

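The brush lies straight between the fingers: handle (306–330, 190–258), ferrule (295–341, 165–182). The dark chisel and the green jar are clear of it. I grip about 14 mm behind the ferrule.

Emit:
arm_command(
  rows="0.55 -3 0.5 20 0 0 0; 0.55 0 0 30 0 0 0; 0.55 0 0 30 0 0 0; 0.55 0 0 15 0 0 0; 0.6 0 0 6 0 0 0",
)

```text
time_s: 38.27
position: [0.4524, -0.0541, 0.0047]
tool_rot: [[0.993, -0.115, -0.003], [-0.115, -0.993, 0.001], [-0.003, -0.001, -1.0]]
ft_force: [-0.8, 0.1, 0.8]
grip_width: 0.0339
```

Emit:
arm_command(
  rows="0.6 0 0 2 0 0 0; 0.6 0 0 2 0 0 0; 0.6 0 0 0 0 0 0; 0.6 0 0 0 0 0 0; 0.6 0 0 0 0 0 0",
)

```text
time_s: 38.68
position: [0.4532, -0.0534, 0.0037]
tool_rot: [[0.994, -0.113, 0.002], [-0.113, -0.994, -0.001], [0.002, 0.0, -1.0]]
ft_force: [-0.4, -0.9, 0.7]
grip_width: 0.0345
```

Emit:
arm_command(
  rows="0.6 0 0 2 0 0 0; 0.6 0 0 0 0 0 0; 0.6 0 0 2 0 0 0; 0.6 0 0 0 0 0 0; 0.6 0 0 0 0 0 0",
)

```text
time_s: 39.1
position: [0.4527, -0.0532, -0.0011]
tool_rot: [[0.994, -0.113, -0.0], [-0.113, -0.994, 0.0], [-0.0, -0.0, -1.0]]
ft_force: [-0.1, -0.2, -1.0]
grip_width: 0.0343
```

Two mm more, then close.

Emit:
arm_command(
  rows="0.6 0 0 2 0 0 0; 0.6 0 0 0 0 0 0; 0.7 0 0 0 0 0 0; 0.72 0 0 0 0 0 0; 0.72 0 0 0 0 0 0",
)

```text
time_s: 39.52
position: [0.4528, -0.0532, -0.0031]
tool_rot: [[0.994, -0.113, -0.0], [-0.113, -0.994, -0.0], [0.0, 0.0, -1.0]]
ft_force: [0.1, -0.3, 0.6]
grip_width: 0.0236
```

Emit:
arm_command(
  rows="1 0 0 0 0 0 0; 1 0 0 0 0 0 0; 1 0 0 0 0 0 0; 1 0 0 0 0 0 0; 1 0 0 0 0 0 0",
)

```text
time_s: 39.93
position: [0.4529, -0.0533, -0.0029]
tool_rot: [[0.994, -0.113, 0.0], [-0.113, -0.994, -0.0], [0.0, 0.0, -1.0]]
ft_force: [-1.2, 0.8, 6.7]
grip_width: 0.0207
```

Emit:
arm_command(
  rows="1 0 0 -3 0 0 0; 1 0 0 -5 0 0 0; 1 0 0 -7 0 0 0; 1 0 0 0 0 0 0; 1 0 0 0 0 0 0",
)

```text
time_s: 40.35
position: [0.453, -0.0533, 0.0124]
tool_rot: [[0.994, -0.113, 0.001], [-0.113, -0.994, -0.0], [0.001, 0.0, -1.0]]
ft_force: [-0.4, 0.3, -0.0]
grip_width: 0.0208
```

Emit:
arm_command(
  rows="1 0 0 -15 0 0 0; 1 0 0 -25 0 0 0; 1 0 0 -30 0 0 0; 1 0 0 -20 0 0 0; 1 0 0 0 0 0 0",
)

```text
time_s: 40.77
position: [0.4543, -0.0537, 0.1052]
tool_rot: [[0.994, -0.113, 0.006], [-0.113, -0.994, -0.002], [0.006, 0.002, -1.0]]
ft_force: [0.4, 0.1, -0.5]
grip_width: 0.0203
```

Emit:
arm_command(
  rows="1 0 0 0 0 0 0; 1 0 0 0 0 0 0; 1 0 0 0 0 0 0",
)

```text
time_s: 41.02
position: [0.4521, -0.053, 0.1008]
tool_rot: [[0.994, -0.113, -0.002], [-0.113, -0.994, 0.001], [-0.002, -0.001, -1.0]]
ft_force: [0.1, 0.3, -0.0]
grip_width: 0.0208
```

Run:
```python
from h import *
s=readout.observe(); k=eyes.camera_model("wrist"); zb=s["position"][2]+.0029
a=eyes.get_image("wrist")[:,:,::-1]; hsv=cv2.cvtColor(a,cv2.COLOR_BGR2HSV)
cv2.imwrite("pics/w10.png",a)
H,S,V=[hsv[...,i].astype(int) for i in range(3)]
R=s["tool_rot"]
def tool(px,z): return ((cast(px,z,k)-s["position"])@R*1000)[:,:2]
for n,m,z in (("handle",(H<9)&(S>190)&(V>70),.013),("ferrule",(S<70)&(V>80),.014),("bristle",(V<70),.011)):
    b=blob(m.astype(np.uint8)*255,(240,0,400,232)); t=tool(b,zb+z); print(n,b.min(0),b.max(0),"tool x",t[:,0].min().round(1),t[:,0].max().round(1),"y",t[:,1].min().round(1),t[:,1].max().round(1))
plan(*tray(PT,-98,14),110,-173.1,False)
```

```text
Traceback (most recent call last):
  File "h.py", line 14, in blob
    return max(cs,key=cv2.contourArea)[:,0]
           ~~~^^^^^^^^^^^^^^^^^^^^^^^^
ValueError: max() iterable argument is empty
```

View pics/w10.png

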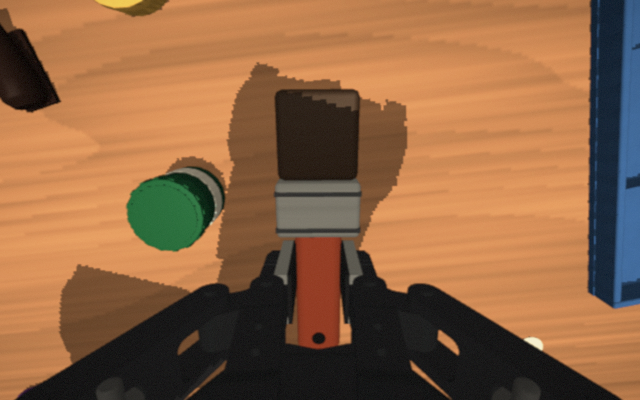

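The brush is held level and square: bristle end at row 90, handle/ferrule joint at row 236.

Run:
```python
from h import *
s=readout.observe(); k=eyes.camera_model("wrist"); zb=s["position"][2]+.0029; R=s["tool_rot"]
for r,z in ((90,.011),(181,.012),(236,.014)): print(r,((cast((317,r),zb+z,k)-s["position"])@R*1000).round(1))
plan(*tray(PT,-98,14),110,-173.1,False)
```

```text
90 [[ 79.3   0.8 -14.1]]
181 [[ 41.5   0.8 -15. ]]
236 [[ 16.3   0.9 -16.9]]
t 41.07 p [452.2 -53.  100.8] az -96.5 q6 74.9 F [ 0.1 -0.  -1.1] w 20.9
  rz 76.6 dx 285.1 dy 90.0 dz -9.2
```

Emit:
arm_command(
  rows="1 0 0 0 0 0 6.4; 1 0 0 0 0 0 6.4; 1 0 0 0 0 0 6.4; 1 0 0 0 0 0 6.4; 1 0 0 0 0 0 6.4",
)

```text
time_s: 41.48
position: [0.4524, -0.0531, 0.101]
tool_rot: [[0.779, -0.627, -0.002], [-0.627, -0.779, 0.001], [-0.002, 0.001, -1.0]]
ft_force: [-0.5, 0.4, -0.9]
grip_width: 0.021
```

Emit:
arm_command(
  rows="1 0 0 0 0 0 6.4; 1 0 0 0 0 0 6.4; 1 0 0 0 0 0 6.4; 1 0 0 0 0 0 6.4; 1 0 0 0 0 0 6.4",
)

```text
time_s: 41.9
position: [0.4524, -0.0531, 0.101]
tool_rot: [[0.328, -0.945, -0.002], [-0.945, -0.328, 0.001], [-0.001, 0.001, -1.0]]
ft_force: [-0.4, -0.3, -1.1]
grip_width: 0.0209
```

Emit:
arm_command(
  rows="1 0 0 0 0 0 6.4; 1 0 0 0 0 0 6.2; 1 0 0 -4 0 0 0; 1 15 5 -4 0 0 0; 1 25 8 0 0 0 0",
)

```text
time_s: 42.32
position: [0.4447, -0.0936, 0.1101]
tool_rot: [[0.127, -0.992, -0.0], [-0.992, -0.127, 0.0], [-0.001, 0.0, -1.0]]
ft_force: [0.6, -0.7, -0.0]
grip_width: 0.0206
```

Emit:
arm_command(
  rows="1 30 10 0 0 0 0; 1 30 10 0 0 0 0; 1 30 10 0 0 0 0; 1 30 10 0 0 0 0; 1 30 10 0 0 0 0",
)

```text
time_s: 42.73
position: [0.4123, -0.2508, 0.1097]
tool_rot: [[0.124, -0.992, -0.001], [-0.992, -0.124, 0.001], [-0.001, 0.001, -1.0]]
ft_force: [0.2, 0.0, -0.4]
grip_width: 0.021
```

Emit:
arm_command(
  rows="1 30 10 0 0 0 0; 1 30 10 0 0 0 0; 1 20 8 0 0 0 0; 1 10 4 0 0 0 0; 1 0 0 0 0 0 0",
)

```text
time_s: 43.15
position: [0.3915, -0.3441, 0.1095]
tool_rot: [[0.12, -0.993, -0.0], [-0.993, -0.12, 0.0], [-0.0, 0.0, -1.0]]
ft_force: [0.2, 0.5, -0.4]
grip_width: 0.0207
```

Run:
```python
from h import *
plan(*tray(PT,-104,15),3.1,-173.1,False)
```

```text
t 43.15 p [ 391.5 -344.1  109.5] az -173.1 q6 118.8 F [ 0.2  0.5 -0.4] w 20.7
  rz -0.0 dx 2.5 dy 0.7 dz 106.4
```

Emit:
arm_command(
  rows="1 1.5 0.5 15 0 0 0; 1 0 0 25 0 0 0; 1 0 0 20 0 0 0; 1 0 0 10 0 0 0; 1 0 0 0 0 0 0",
)

```text
time_s: 43.57
position: [0.3914, -0.3421, 0.0382]
tool_rot: [[0.122, -0.993, -0.003], [-0.993, -0.122, 0.004], [-0.004, 0.002, -1.0]]
ft_force: [0.6, 0.4, -0.4]
grip_width: 0.0209
```

Emit:
arm_command(
  rows="1 0 0 0 0 0 0; 1 0 0 0 0 0 0; 1 0 0 0 0 0 0",
)

```text
time_s: 43.82
position: [0.3922, -0.3444, 0.0411]
tool_rot: [[0.121, -0.993, 0.001], [-0.993, -0.121, -0.002], [0.002, -0.001, -1.0]]
ft_force: [0.9, -0.3, -0.9]
grip_width: 0.021
```

Run:
```python
from h import *
plan(*tray(PT,-104,15),3.1,-173.1,False)
k=eyes.camera_model("wrist"); a=eyes.get_image("wrist")[:,:,::-1]; cv2.imwrite("pics/w11.png",a)
```

```text
t 43.82 p [ 392.2 -344.4   41.1] az -173.1 q6 118.8 F [ 0.9 -0.3 -0.9] w 21.0
  rz 0.0 dx 2.1 dy 1.4 dz 38.0
```

View pics/w11.png

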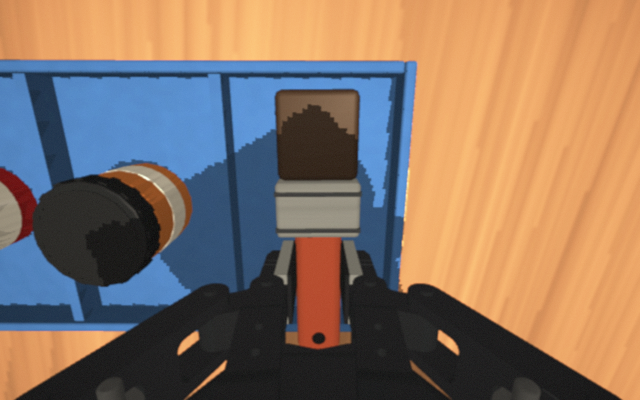

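The brush is over the near blue compartment (cols 230–395), with the bristle end at row 90 and the wall rim at row 68. The varnish jar stands upright in the middle compartment.

Run:
```python
from h import *
s=readout.observe(); k=eyes.camera_model("wrist"); R=s["tool_rot"]
for p,z in (((317,75),.026),((228,80),.023),((400,200),.026)): print(p,((cast(p,z,k)-s["position"])@R*1000).round(1))
```

```text
(317, 75) [[89.4 -0.1 15.1]]
(228, 80) [[ 87.3 -44.8  18.1]]
(400, 200) [[25.6 45.5 15. ]]
```

Emit:
arm_command(
  rows="1 1 1 10 0 0 0; 1 0 0 10 0 0 0; 1 0 0 6 0 0 0; 1 0 0 0 0 0 0; 1 0 0 0 0 0 0",
)

```text
time_s: 44.28
position: [0.3906, -0.3451, 0.0133]
tool_rot: [[0.12, -0.993, -0.001], [-0.993, -0.12, 0.001], [-0.001, 0.001, -1.0]]
ft_force: [-0.3, -0.3, -0.2]
grip_width: 0.0207
```

Emit:
arm_command(
  rows="1 0 0 4 0 0 0; 1 0 0 3 0 0 0; 1 0 0 1 0 0 0; 1 0 0 0 0 0 0; 1 0 0 0 0 0 0",
)

```text
time_s: 44.7
position: [0.3909, -0.3453, 0.006]
tool_rot: [[0.12, -0.993, 0.0], [-0.993, -0.12, -0.0], [0.0, -0.0, -1.0]]
ft_force: [0.3, -0.4, -0.2]
grip_width: 0.0205
```

Emit:
arm_command(
  rows="1 0 0 1 0 0 0; 1 0 0 0 0 0 0; 1 0 0 0 0 0 0",
)

```text
time_s: 44.95
position: [0.3908, -0.3453, 0.005]
tool_rot: [[0.12, -0.993, 0.0], [-0.993, -0.12, -0.0], [0.0, -0.0, -1.0]]
ft_force: [0.8, -0.3, -0.7]
grip_width: 0.0209
```

Emit:
arm_command(
  rows="1 0 0 1 0 0 0; 1 0 0 0 0 0 0; 1 0 0 0 0 0 0",
)

```text
time_s: 45.2
position: [0.3908, -0.3453, 0.0039]
tool_rot: [[0.12, -0.993, -0.0], [-0.993, -0.12, 0.0], [-0.0, 0.0, -1.0]]
ft_force: [-0.2, 0.7, -0.9]
grip_width: 0.0211
```

Emit:
arm_command(
  rows="1 0 0 0.8 0 0 0; 1 0 0 0 0 0 0; 0.74 0 0 0 0 0 0; 0.68 0 0 0 0 0 0; 0.65 0 0 0 0 0 0",
)

```text
time_s: 45.62
position: [0.3909, -0.3453, 0.0031]
tool_rot: [[0.12, -0.993, 0.0], [-0.993, -0.12, -0.0], [0.0, -0.0, -1.0]]
ft_force: [-0.5, 0.3, 0.2]
grip_width: 0.0299
```

Emit:
arm_command(
  rows="0.65 0 0 0 0 0 0; 0.65 0 0 -5 0 0 0; 0.65 0 0 -15 0 0 0; 0.65 0 0 -25 0 0 0; 0.65 0 0 -30 0 0 0",
)

```text
time_s: 46.03
position: [0.3903, -0.3446, 0.0783]
tool_rot: [[0.12, -0.993, -0.002], [-0.993, -0.12, 0.002], [-0.003, 0.001, -1.0]]
ft_force: [0.0, -0.1, -0.2]
grip_width: 0.03
```

Emit:
arm_command(
  rows="0.65 0 0 -40 0 0 0; 0.65 0 0 -40 0 0 0; 0.65 -20 -30 -10 0 0 0; 0.65 -25 -30 0 0 0 0; 0.65 -25 -30 0 0 0 0",
)

```text
time_s: 46.45
position: [0.4727, -0.2644, 0.1698]
tool_rot: [[0.118, -0.993, 0.002], [-0.993, -0.118, -0.002], [0.002, -0.002, -1.0]]
ft_force: [0.2, -0.3, 0.3]
grip_width: 0.0299
```

Emit:
arm_command(
  rows="0.65 -40 0 0 0 0 0; 0.65 -40 0 0 0 0 0; 0.65 -40 0 0 0 0 0; 0.65 -40 0 0 0 0 0; 0.65 -40 0 0 0 0 0",
)

```text
time_s: 46.87
position: [0.4471, -0.0646, 0.1685]
tool_rot: [[0.12, -0.993, 0.0], [-0.993, -0.12, -0.0], [0.0, -0.0, -1.0]]
ft_force: [1.2, 0.2, 0.2]
grip_width: 0.0299
```

Run:
```python
from h import *
a=eyes.get_image("top")[:,:,::-1]; b=eyes.get_image("side")[:,:,::-1]
cv2.imwrite("pics/f_top.png",a); cv2.imwrite("pics/f_side.png",b)
cv2.imwrite("pics/f.png",np.vstack([cv2.resize(a[120:290,130:510],(660,295)),cv2.resize(b[80:400,120:560],(413,300)).copy() if 0 else cv2.copyMakeBorder(cv2.resize(b[90:400,120:560],(426,300)),0,0,0,234,cv2.BORDER_CONSTANT)]))
print(readout.observe()["position"])
```

```text
[ 0.44635268 -0.06179813  0.16864703]
```

View pics/f.png

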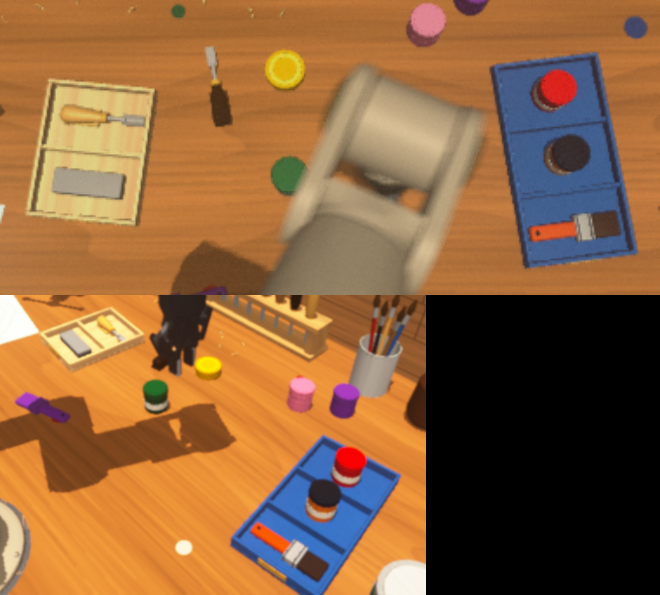

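The final view shows all five things in their own compartments and flat or upright. The green jar, chisel and tin look undisturbed. I do one numeric check, then hand in.

Run:
```python
from h import *
im=cv2.imread("pics/f_top.png"); hsv=cv2.cvtColor(im,cv2.COLOR_BGR2HSV); cam=eyes.camera_model("top")
H,S,V=[hsv[...,i].astype(int) for i in range(3)]; m=lambda c:(c*255).astype(np.uint8)
def loc(t,w): a=np.radians(t[1]); return (np.array([[np.cos(a),np.sin(a)],[-np.sin(a),np.cos(a)]])@(np.array(w)-t[0])).round(1)
def circ(c,roi,z): return np.array(cv2.minEnclosingCircle((cast(blob(m(c),roi),z,cam)[:,:2]*1000).astype(np.float32))[0])
red=((H<8)|(H>172))&(S>200)
print("red",loc(PT,circ(red&(V>190),(425,150,480,190),.061)),"varn",loc(PT,circ((V<95)&(S<150),(440,190,475,230),.061)))
c,s,a=rect(blob(m(((H<13)|(S<75)|(V<100))),(428,236,492,266)),.018,cam); print("brush",loc(PT,c),s,a)
c,s,a=rect(blob(m(S<75),(155,210,205,240)),.024,cam); print("stone",loc(CT,c),s,a)
print("tin",circ((H>19)&(H<35)&(S>200),(278,140,312,180),.024))
c,s,a=rect(blob(m((S<110)|(V<110)),(240,140,270,200)),.015,cam); print("chisel",c,s,a)
env.close_job()
```

```text
red [96.   0.2] varn [-2.1  6.8]
brush [-101.7    2. ] [132.4  39.2] -84.7
stone [-46.9  -1.3] [98.9 35.5] 83.9
tin [630.30541992  54.10201645]
chisel [579.  149.6] [62.2 27.6] 10.1
the job is handed in; nothing more can be done
```

Both kits are made up and the job was handed in at about 47 s of the 112 s allowed. No verdict was given.

| Thing | Tray and compartment | Measured in tray frame (x, y, mm) | Compartment centre x (mm) |
|---|---|---|---|
| Red jar | Blue, far | 96, 0 | 98 |
| Varnish jar | Blue, middle | -2, 7 | 0 |
| Brush | Blue, near | -102, 2 | -98 |
| Slip stone | Plywood, near | -47, -1 | -49 |
| Gouge | Plywood, far | judged by eye | 49 |

- **Last checks:** all measured offsets are well inside the limits. In the final top and side pictures the jars stand upright and the tools lie flat.
- **Left alone:** the tin and chisel measured within 1 mm of their starting positions. The arm partly hid the green jar in the last top picture. I judged it by eye from the side view only, where it stands upright and looks undisturbed.
- **What disagreed:** the fingertips sit close to the measured TCP, not 17 mm ahead as stated. My first grasp of the gouge therefore closed on nothing above the handle. I found the real height by lowering in small force-watched steps and used it for every later grasp. Nothing was dropped.

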